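# Clear and fill the crate on the transfer shuttle and send it to the end stop

### The job

With the shuttle still pinned, take the blue-labelled tin left over from the last batch out of the black crate and stand it upright in the yellow hold tray, and pack every red-labelled tin that is out on the bench into the crate, upright on the floor of a free cell, one tin to a cell. Then draw the yellow-handled locking pin out of its bore and hang it upright by its collar right at the back of the slot of the blue pin rest, so that no loose pin lies about. Once it is released there, slide the carriage along its rails until it is hard against the end stop; leave the other things on the bench where they are.

Things in the scene. Friction and masses are not known exactly. Their poses are not given: they have to be found in the camera images.
- tin_1: loose tin with a red label (a white stripe round it) and red lid, 58 mm diameter, 70 mm tall, about 0.25 kg, standing on the bench to the robot's left; may be absent; origin at the centre of its underside, z up its axis
- tin_2: loose tin with a red label (a white stripe round it) and red lid, 58 mm diameter, 70 mm tall, about 0.25 kg, standing on the bench to the robot's left; may be absent; origin at the centre of its underside, z up its axis
- tin_3: loose tin with a red label (a white stripe round it) and red lid, 58 mm diameter, 70 mm tall, about 0.25 kg, standing on the bench to the robot's left; may be absent; origin at the centre of its underside, z up its axis
- tin_4: loose tin with a red label (a white stripe round it) and red lid, 58 mm diameter, 70 mm tall, about 0.25 kg, standing on the bench to the robot's left; may be absent; origin at the centre of its underside, z up its axis
- tin_5: loose tin with a red label (a white stripe round it) and red lid, 58 mm diameter, 70 mm tall, about 0.25 kg, standing on the bench to the robot's left; may be absent; origin at the centre of its underside, z up its axis
- packed_1: a red-labelled tin of the same kind (58 x 70 mm) that already stands in a cell of the crate and takes up that cell; exactly one of the two is present; origin at the centre of its underside
- packed_2: a red-labelled tin of the same kind (58 x 70 mm) that already stands in a cell of the crate and takes up that cell; exactly one of the two is present; origin at the centre of its underside
- blue_1: left-over tin with a blue label and blue lid, otherwise the same as the red ones (58 mm diameter, 70 mm tall, about 0.25 kg), standing in a cell of the crate at the start; exactly one of the two is present; origin at the centre of its underside
- blue_2: left-over tin with a blue label and blue lid, otherwise the same as the red ones (58 mm diameter, 70 mm tall, about 0.25 kg), standing in a cell of the crate at the start; exactly one of the two is present; origin at the centre of its underside
- hold_in (a point): centre of the floor, 4 mm above the bench, of the square yellow hold tray, 100 x 100 mm outside, walls 4 mm thick and 16 mm high over all, fixed on the bench by the red tins; axes along its sides
- shuttle (a joint): travel of the carriage (with the black crate, 1.2 kg) along its rails: 0 as it stands pinned, 0.16 m with its leading edge hard against the rubber buffers of the end stop; it takes about 5 N to move and stays where it is left; grows towards the shuttle bed's +y (the robot's left)
- shuttle_base: the shuttle's fixed metal bed, 200 x 490 mm, 40 mm high, two rails along its y; origin at the centre of its underside, bolted to the bench. y is the way the carriage travels to the end stop, -x the side towards the robot
- end_stop (a point): middle of the two rubber buffers (faces at this y of the bed) of the end stop, below the yellow-banded bar at the bed's +y end
- crate_in (a point): centre of the inner floor of the black crate fixed on the carriage (moves with it), 49 mm above the bench; axes as the bed's. Crate 171 mm (x) by 254 mm (y); walls and dividers 5 mm thick, tops 33 mm above this floor; 2 x 3 cells, 78 x 78 mm clear, centres at x = -41.5, +41.5 mm, y = -83, 0, +83 mm from this point
- pin: steel locking pin, 0.16 kg, with upright yellow handle: shaft 14 mm diameter reaching 38 mm below the origin; collar 36 mm diameter, 6 mm thick, its underside centre the origin; handle 24 mm diameter, 6 to 80 mm above the origin; z up the handle. It starts in the bore (2 mm play all round), collar on the carriage's tongue, locking carriage to bed; lift 45 mm to clear
- bore (a point): top of the lock bore, on the side of the carriage towards the robot, 44 mm above the bench: where the pin's origin is at the start; fixed to the bed (118 mm to -x and 130 mm to -y of the bed's origin). The bore is vertical
- pin_rest: small blue steel bracket bolted to the bench by the bed: a level plate 56 mm wide, 10 mm thick, its top 75 mm above the bench, with an 18 mm wide slot cut in from its +y side (open at top, bottom and +y); origin on the bench under the notch point
- notch (a point): parking place: where the pin's origin is when the pin hangs upright in the pin rest's slot, collar on the plate, shaft at the closed end. Axes as the pin rest's: the slot opens towards +y, its mouth 30 mm from this point, where a 3 mm high lip either side keeps the collar from sliding out; the shaft touches the closed end at y = -2 mm
- grip_post (a point): top centre of the black upright grip of the carriage, a round post 26 mm diameter standing 88 mm high on a lug at the carriage's side towards the robot, its axis 33 mm from the crate's wall; moves with the carriage
- label_roll: bystander: white roll of labels, 72 mm diameter, 45 mm high, among the tins
- sanitiser: bystander: white and blue spray bottle, 72 mm diameter, 190 mm high
- burger_press: bystander: round aluminium burger press, 124 mm diameter, 90 mm high
- steel_bowl: bystander: steel bowl, 110 mm diameter, 50 mm high
- tray_stack: bystander: stack of pale plastic trays, 198 x 148 x 47 mm
Things that resemble listed ones, but are neither listed nor needed, are in the scene too. Of the things that look like the part that bears hold_in, the largest one is meant.

How it is judged (in metres and radians):
On the way, in this order (a step that is already met when the one before it is completed fails the run):
1. every red tin stands upright on the floor of a crate cell and the blue one in the hold tray, released, while the pin is still in its bore (x of tin_1 in the frame of crate_in between -0.06 and 0.06 m and y of tin_1 in the frame of crate_in between -0.105 and 0.105 m and z of tin_1 in the frame of crate_in between -0.006 and 0.006 m and angle between each of tin_1, tin_2, tin_3, tin_4, tin_5, packed_1, packed_2, blue_1, blue_2's own z axis and vertical below 0.1 rad and x of tin_2 in the frame of crate_in between -0.06 and 0.06 m and y of tin_2 in the frame of crate_in between -0.105 and 0.105 m and z of tin_2 in the frame of crate_in between -0.006 and 0.006 m and x of tin_3 in the frame of crate_in between -0.06 and 0.06 m and y of tin_3 in the frame of crate_in between -0.105 and 0.105 m and z of tin_3 in the frame of crate_in between -0.006 and 0.006 m and x of tin_4 in the frame of crate_in between -0.06 and 0.06 m and y of tin_4 in the frame of crate_in between -0.105 and 0.105 m and z of tin_4 in the frame of crate_in between -0.006 and 0.006 m and x of tin_5 in the frame of crate_in between -0.06 and 0.06 m and y of tin_5 in the frame of crate_in between -0.105 and 0.105 m and z of tin_5 in the frame of crate_in between -0.006 and 0.006 m and x of packed_1 in the frame of crate_in between -0.06 and 0.06 m and y of packed_1 in the frame of crate_in between -0.105 and 0.105 m and z of packed_1 in the frame of crate_in between -0.006 and 0.006 m and x of packed_2 in the frame of crate_in between -0.06 and 0.06 m and y of packed_2 in the frame of crate_in between -0.105 and 0.105 m and z of packed_2 in the frame of crate_in between -0.006 and 0.006 m and x of blue_1 in the frame of hold_in between -0.04 and 0.04 m and y of blue_1 in the frame of hold_in between -0.04 and 0.04 m and z of blue_1 in the frame of hold_in between -0.006 and 0.006 m and x of blue_2 in the frame of hold_in between -0.04 and 0.04 m and y of blue_2 in the frame of hold_in between -0.04 and 0.04 m and z of blue_2 in the frame of hold_in between -0.006 and 0.006 m and contact force between the fingers and tin_1 below 0.3 N and contact force between the fingers and tin_2 below 0.3 N and contact force between the fingers and tin_3 below 0.3 N and contact force between the fingers and tin_4 below 0.3 N and contact force between the fingers and tin_5 below 0.3 N and contact force between the fingers and blue_1 below 0.3 N and contact force between the fingers and blue_2 below 0.3 N and distance between pin and bore below 0.012 m and value of joint shuttle below 0.008 m), for 0.2 s.
2. the pin hangs upright by its collar at the closed end of the pin rest's slot, released (x of pin in the frame of notch between -0.006 and 0.006 m and y of pin in the frame of notch between -0.009 and 0.009 m and z of pin in the frame of notch between -0.004 and 0.004 m and angle between pin's own z axis and vertical below 0.15 rad and contact force between the fingers and pin below 0.3 N), for 0.3 s.
3. the carriage is against the end stop (value of joint shuttle above 0.156 m), for 0.2 s.
At the end, for the whole second after the job is handed in: each red tin upright (6 degrees) on a crate cell's floor (6 mm), one to a cell, the blue one likewise in the hold tray; the pin upright (9 degrees) in the rest's slot, 6 mm across, 9 mm along and 4 mm in height from the notch point; the carriage within 4 mm of its stop; all released, at rest (all of step 2 and x of tin_1 in the frame of crate_in between -0.06 and 0.06 m and y of tin_1 in the frame of crate_in between -0.105 and 0.105 m and z of tin_1 in the frame of crate_in between -0.006 and 0.006 m and angle between each of tin_1, tin_2, tin_3, tin_4, tin_5, packed_1, packed_2, blue_1, blue_2's own z axis and vertical below 0.1 rad and x of tin_2 in the frame of crate_in between -0.06 and 0.06 m and y of tin_2 in the frame of crate_in between -0.105 and 0.105 m and z of tin_2 in the frame of crate_in between -0.006 and 0.006 m and x of tin_3 in the frame of crate_in between -0.06 and 0.06 m and y of tin_3 in the frame of crate_in between -0.105 and 0.105 m and z of tin_3 in the frame of crate_in between -0.006 and 0.006 m and x of tin_4 in the frame of crate_in between -0.06 and 0.06 m and y of tin_4 in the frame of crate_in between -0.105 and 0.105 m and z of tin_4 in the frame of crate_in between -0.006 and 0.006 m and x of tin_5 in the frame of crate_in between -0.06 and 0.06 m and y of tin_5 in the frame of crate_in between -0.105 and 0.105 m and z of tin_5 in the frame of crate_in between -0.006 and 0.006 m and x of packed_1 in the frame of crate_in between -0.06 and 0.06 m and y of packed_1 in the frame of crate_in between -0.105 and 0.105 m and z of packed_1 in the frame of crate_in between -0.006 and 0.006 m and x of packed_2 in the frame of crate_in between -0.06 and 0.06 m and y of packed_2 in the frame of crate_in between -0.105 and 0.105 m and z of packed_2 in the frame of crate_in between -0.006 and 0.006 m and x of blue_1 in the frame of hold_in between -0.04 and 0.04 m and y of blue_1 in the frame of hold_in between -0.04 and 0.04 m and z of blue_1 in the frame of hold_in between -0.006 and 0.006 m and x of blue_2 in the frame of hold_in between -0.04 and 0.04 m and y of blue_2 in the frame of hold_in between -0.04 and 0.04 m and z of blue_2 in the frame of hold_in between -0.006 and 0.006 m and value of joint shuttle above 0.156 m and linear speed of each of pin, tin_1, tin_2, tin_3, tin_4, tin_5, blue_1, blue_2 below 0.02 m/s); the robot touches nothing.
It fails at once if one of the other things on the bench (label roll, sanitiser, burger press, bowl, trays) is shifted more than 40 mm (distance of any of label_roll, sanitiser, burger_press, steel_bowl, tray_stack from where it was at the start of the episode above 0.04 m).
Of tin_1, tin_2, tin_3, tin_4, tin_5 only 4 to 5 are there at a start; the rules pass over those that are not, and their reading is None.
Of packed_1, packed_2 only 1 to 1 are there at a start; the rules pass over those that are not, and their reading is None.
Of blue_1, blue_2 only 1 to 1 are there at a start; the rules pass over those that are not, and their reading is None.
At some moment in a run one of tin_1, tin_2, tin_3, tin_4, tin_5 may be knocked a few centimetres aside while the robot is not near it.
Once in a run the grip may slacken for a moment while it holds something.
It also fails if it takes over 184 s, if anything falls off the work surface, if the arm or the gripper's body presses on something with over 40 N, if the wrist force passes 120 N, or if a joint passes its speed limit or range.

### The arm

A 6-joint arm with a two-finger parallel gripper is mounted at the origin on the work surface. World frame = base frame: x ahead of the robot, y to its left, z up, the work surface at z = 0. Lengths are in m, angles in degrees, forces in N, time in s.
With the tool pointing down it reaches from about 0.4 to 0.825 m from the base axis. Payload 7 kg.
Tool frame: the origin (TCP) lies between the finger pads; the fingertips stand 22 mm ahead of it and the grasp point (between the pads) lies 3 mm ahead of it; z points along the fingers, y is the line along which they close (so a half turn about z gives the same grasp; the last joint's range is limited). The gripper opens to 88 mm and grips with 3 to 60 N. Pads are 19 mm wide; open, the fingers measure 130 mm over their backs; the gripper's body (78 mm by 193 mm) begins 47 mm behind the grasp point.
Start: joints at [91.507, 20.546, 0.682, 0, -70.136, -16.507], TCP at [0.175, 0.652, 0.249] pointing down, gripper open.
Joint ranges: [-176.03, 176.03], [-82.01, 121.73], [-58.28, 71.71], [-173.87, 95.51], [-174.79, -0.11], [-173.66, 173.66]. Speed limits (degrees/s): [136.94, 136.94, 172.46, 180, 180, 180].

### API

Orientations are given as [roll, pitch, yaw] about the fixed x, y, z axes, in that order (R = Rz(yaw) Ry(pitch) Rx(roll)).
In Python, from plant import r, vision gives the robot as it stands.
- The arm moves only by the shell command python3 -m pendant 'ROWS' [FORCE]. ROWS is JSON, a list that holds one entry, the list of rows, each a list of 7 numbers: the shift along the tool's x, y, z scaled (see below), then the turn, a rotation vector about the tool's x, y, z scaled (see below), then the opening, from -1 (shut) to 1 (fully open). In form: [[[x, y, z, wx, wy, wz, fingers], ...]]. A call has exactly 8 rows; each row shifts and turns the commanded pose from where the row before left it, along the tool's axes as they then stand; what a row does not reach is not made up. The controller multiplies each number of a shift by 20 mm and each number of a turn by 4 degrees. A row lasts 1/10 s, in which the tool goes at most 50 mm and 8.59 degrees, less where a joint would pass 70% of its speed; a pose out of reach is approached as far as the arm can. A call with a number of a shift or a turn outside -1 to 1 is refused whole. A call with a gripper value outside its range is refused whole. The fingers move at their own pace and stop on an object; FORCE is the grip in N (left out, the last holds). Time passes only in rows, so rows that do not move let the fingers close, or fill a call up. It gives the time, the measured TCP pose, the force, the opening and the grip force at its end, in the units of the state.
- r.get_state(): the state, without advancing time (a new reading comes with each control period).
- vision.capture(name): name is "scene" or "top"; returns a dict with "frame" (384x512x3 uint8, blue, green, red), "depth" (384x512 float32, m along the optical axis (not along the pixel's ray), 0 where there is no reading), "camera_matrix" (3x3 intrinsics, pixels), "k1" (the pictures are not rectified: a ray, as slopes to the right and down, at radius r is drawn at 1 + k1 r^2 times it, then the intrinsics apply), "extrinsics" (4x4, takes a point from world to camera coordinates). Camera axes: x right, y up, looking along -z (the intrinsics and any distortion apply to the point x, -y, -z); pixel columns grow to the right and rows downward; lengths in m; the calibration is good to about 2 mm. A picture is of the moment at which its call begins.
- r.close_job(): hands the job in; it is judged then, once.
The state is a dict: "time_s": time; "joints": joint angles; "qd": joint speeds; "joint_torque": joint torques, N m; "tcp_pos": TCP position; "eef_rot": TCP orientation; "contact_force": force on the tool from outside, world axes, zero at the start; "moment": the same for the moment, N m; "gripper_width": finger opening in m; "gripper_force": force on a finger pad.
Only numpy, scipy, OpenCV 4.12 (cv2) and the standard library are available. Lean on these libraries where they do the work, as an engineer would, in place of code of your own. Each camera call takes 0.05 s, during which the arm holds its last target. There are 200 camera calls.

## Working session

There is one attempt and no reset: what is moved stays moved. The work goes in short steps, Python scripts to look and compute and a shell command to move; the robot and the scene stay as the last step left them, time stands still between calls to the robot, and variables do not carry over. Pictures are saved under pics/ and viewed, at most 14 in all, crops included, and the job is handed in when it is done.

```bash
ls; mkdir -p pics
python3 - <<'E'
from plant import r, vision
import cv2,numpy as np
s=r.get_state(); print(s)
for n in ("scene","top"):
    c=vision.capture(n); cv2.imwrite(f"pics/{n}0.png",cv2.resize(c["frame"],(800,600),interpolation=cv2.INTER_CUBIC)); 
    np.savez(f"{n}0.npz",**c); print(c["camera_matrix"],c["k1"],c["extrinsics"])
E
```

```text
pics
{'time_s': 0.0, 'joints': array([ 9.15057453e+01,  2.05900967e+01,  6.33547692e-01, -1.95119371e-02,
       -7.01359887e+01, -1.65064784e+01]), 'qd': array([ 0.12675244,  0.0031351 ,  0.12141904, -0.07291322,  0.03413075,
        0.10136062]), 'joint_torque': array([-5.05669523e-04, -5.82726645e+01,  2.93059945e+01,  6.99714527e+00,
        6.96104922e-03, -1.46141033e-04]), 'tcp_pos': array([0.17462539, 0.65154854, 0.24763796]), 'eef_rot': array([ 1.79906064e+02, -8.70800944e-03, -1.50073707e+01]), 'contact_force': array([0.86507775, 0.48875829, 0.01251709]), 'moment': array([ 0.06475098, -0.03777125,  0.04066727]), 'gripper_force': 0.0, 'gripper_width': 0.08760279921372663}
[[368.13137047   0.         255.14794604]
 [  0.         368.13137047 194.09771031]
 [  0.           0.           1.        ]] -0.05656021700467563 [[ 0.82410719  0.56623313  0.01507925 -0.4459501 ]
 [-0.45206152  0.64143261  0.61984239  0.17074578]
 [ 0.34130298 -0.51763331  0.78458144 -1.39455107]
 [ 0.          0.          0.          1.        ]]
[[409.48735713   0.         258.4002379 ]
 [  0.         409.48735713 188.85267387]
 [  0.           0.           1.        ]] 0.04603745372433628 [[-0.1508549  -0.98853826 -0.00590756  0.09146603]
 [ 0.96737596 -0.14885058  0.2050055  -0.55965777]
 [-0.20353512  0.02521125  0.97874299 -1.16356081]
 [ 0.          0.          0.          1.        ]]
```

View pics/scene0.png

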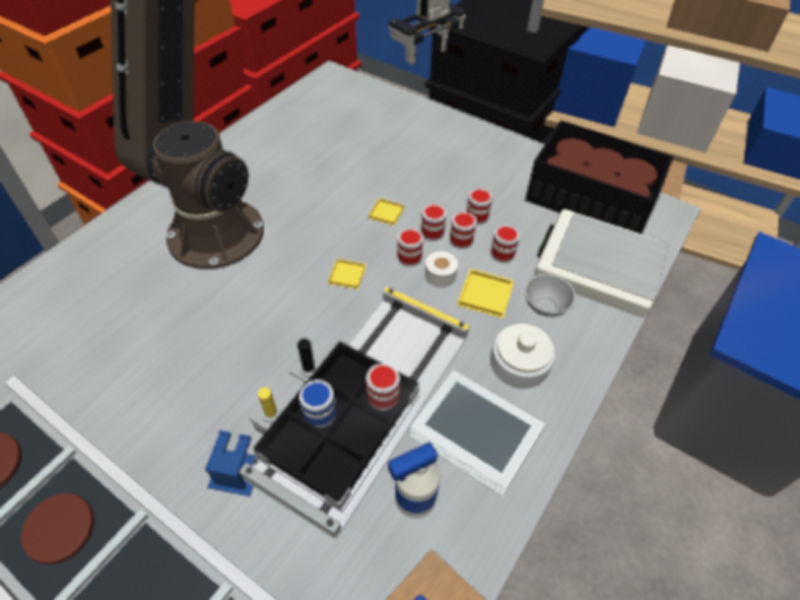

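View pics/top0.png

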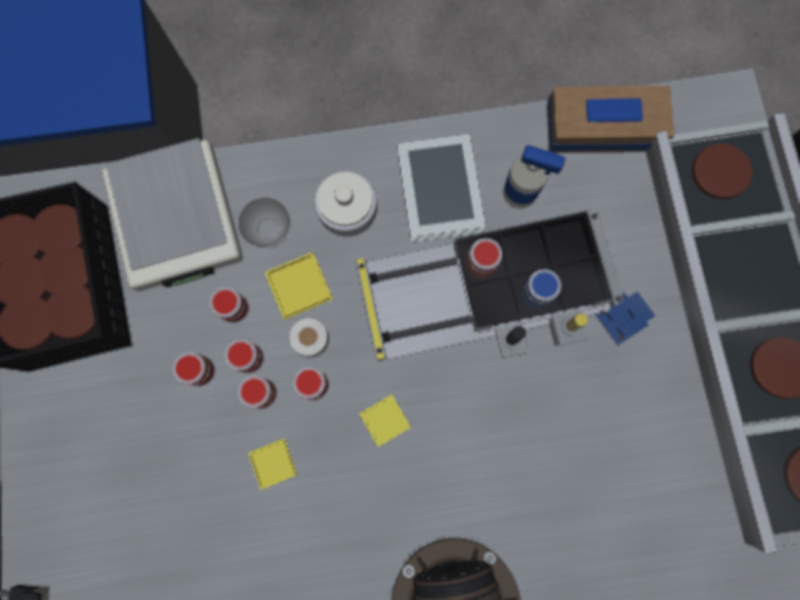

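The five loose red tins are at about (226,303), (190,368), (240,355), (253,391) and (309,382) in the top view. The large hold tray is at (299,286), packed red at (486,254), blue at (545,286), grip post at (515,336), pin at (578,320) and pin rest at (627,317).

```bash
cat > h.py <<'E'
import cv2, numpy as np
from scipy.spatial.transform import Rotation as Ro
def rays(c,uv):
    n=cv2.undistortPoints(np.float64(uv).reshape(-1,1,2),c["camera_matrix"],np.array([float(c["k1"]),0,0,0])).reshape(-1,2)
    return np.c_[n[:,0],-n[:,1],-np.ones(len(n))]
def world(c):
    h,w=c["depth"].shape; u,v=np.meshgrid(np.arange(w),np.arange(h))
    E=c["extrinsics"]; d=rays(c,np.c_[u.ravel(),v.ravel()])*c["depth"].ravel()[:,None]
    return ((d-E[:3,3])@E[:3,:3]).reshape(h,w,3)
def plane(c,uv,z):
    E=c["extrinsics"]; d=rays(c,uv)@E[:3,:3]; o=-E[:3,:3].T@E[:3,3]
    return o+d*((z-o[2])/d[:,2])[:,None]
def cap(n):
    from plant import vision
    c=vision.capture(n); c["W"]=world(c); c["hsv"]=cv2.cvtColor(c["frame"],cv2.COLOR_BGR2HSV); return c
def mask(c,col):
    H,S,V=cv2.split(c["hsv"])
    m={"red":((H<8)|(H>172))&(S>150)&(V>70),"blue":(H>105)&(H<125)&(S>120)&(V>50),"yellow":(H>20)&(H<35)&(S>120)&(V>90)}[col]
    return m
def lids(c,col,zlo,zhi,amin=15):
    W=c["W"]; m=(mask(c,col)&(W[...,2]>zlo)&(W[...,2]<zhi)&(W[...,0]>0.1)).astype(np.uint8)
    n,L,st,ce=cv2.connectedComponentsWithStats(m); out=[]
    for i in range(1,n):
        if st[i,4]>=amin:
            z=np.median(W[L==i][:,2]); p=plane(c,[ce[i]],z)[0]; out.append((*p.round(4),int(st[i,4]),tuple(ce[i].round(1))))
    return out
def go(target,yaw=None):
    from plant import r
    s=r.get_state(); R=Ro.from_euler("xyz",s["eef_rot"],degrees=True)
    d=R.inv().apply(np.array(target)-s["tcp_pos"])/.02
    print("at",s["tcp_pos"].round(4),s["eef_rot"].round(2),"w",round(s["gripper_width"],4),"-> units",d.round(2),end=" ")
    if yaw is not None: print("turn units z",round(((-(yaw-s["eef_rot"][2])+90)%180-90)/4,2),end="")
    print()
E
cat > m.py <<'E'
from h import *
for n in ("top","scene"):
    c=dict(np.load(n+"0.npz")); c["W"]=world(c); c["hsv"]=cv2.cvtColor(c["frame"],cv2.COLOR_BGR2HSV)
    print(n)
    print("bench",[c["W"][y,x].round(3) for x,y in ((250,320),(100,300))])
    for col,a,b in (("red",.06,.08),("red",.11,.13),("blue",.11,.13),("blue",.06,.09),("yellow",-.01,.03),("yellow",.1,.14),("yellow",.05,.1)):
        print(col,a,b); [print("  ",*l) for l in lids(c,col,a,b)]
E
python3 m.py
```

```text
top
bench [array([ 0.196,  0.087, -0.001]), array([ 0.32 ,  0.516, -0.003])]
red 0.06 0.08
   0.6039 0.3419 0.071 146 (np.float64(143.4), np.float64(192.9))
   0.5008 0.3226 0.0712 155 (np.float64(153.4), np.float64(226.4))
   0.491 0.4196 0.0707 161 (np.float64(120.0), np.float64(235.0))
   0.4301 0.2044 0.0712 158 (np.float64(197.0), np.float64(244.4))
   0.4301 0.3057 0.0708 160 (np.float64(161.8), np.float64(249.9))
red 0.11 0.13
   0.6095 -0.1525 0.1201 145 (np.float64(310.6), np.float64(161.9))
blue 0.11 0.13
   0.5358 -0.2473 0.12 173 (np.float64(348.3), np.float64(181.8))
blue 0.06 0.09
   0.8675 -0.4577 0.0842 447 (np.float64(392.6), np.float64(70.1))
   0.7323 -0.2448 0.0705 60 (np.float64(331.5), np.float64(123.3))
   0.4648 -0.4046 0.0757 350 (np.float64(403.5), np.float64(200.7))
yellow -0.01 0.03
   0.6302 0.2105 0.0049 1021 (np.float64(190.7), np.float64(182.6))
   0.3424 0.0781 0.003 532 (np.float64(245.9), np.float64(268.8))
   0.2962 0.2988 0.0034 552 (np.float64(174.0), np.float64(296.4))
yellow 0.1 0.14
   0.4617 -0.2956 0.1242 38 (np.float64(371.0), np.float64(20
[... 507 characters left out ...]
.float64(240.9))
blue 0.11 0.13
   0.5354 -0.2484 0.1216 178 (np.float64(201.8), np.float64(251.8))
blue 0.06 0.09
   0.5527 -0.2647 0.0695 51 (np.float64(204.8), np.float64(268.5))
   0.4704 -0.4112 0.0756 456 (np.float64(145.2), np.float64(292.2))
   0.7722 -0.2927 0.0719 84 (np.float64(265.3), np.float64(321.4))
yellow -0.01 0.03
   0.2956 0.3002 0.0037 226 (np.float64(246.9), np.float64(135.1))
   0.342 0.0787 0.0038 302 (np.float64(221.7), np.float64(174.8))
   0.6312 0.2109 0.0046 710 (np.float64(310.6), np.float64(187.4))
yellow 0.1 0.14
   0.4683 -0.3023 0.1233 68 (np.float64(169.5), np.float64(253.2))
yellow 0.05 0.1
   0.4704 -0.3042 0.0822 47 (np.float64(172.1), np.float64(261.5))
```

```bash
cat > m2.py <<'E'
from h import *
def show(t,P):
    r_=cv2.minAreaRect(np.float32(P[:,:2]*1000)); print(t,len(P),"c",np.round(r_[0],1),"size",np.round(r_[1],1),"ang",round(r_[2],2))
ims=[]
for n in ("top","scene"):
    c=dict(np.load(n+"0.npz")); c["W"]=W=world(c); c["hsv"]=cv2.cvtColor(c["frame"],cv2.COLOR_BGR2HSV)
    H,S,V=cv2.split(c["hsv"]); X,Y,Z=np.moveaxis(W,2,0); print(n)
    def comp(m,mn=20):
        k,L,st,ce=cv2.connectedComponentsWithStats(m.astype(np.uint8),connectivity=8)
        for i in range(1,k):
            if st[i,4]>=mn: yield W[L==i],ce[i]
    near=(X>.38)&(X<.75)&(Y>-.42)&(Y<.2)
    for P,ce in comp(near&(V<90)&(Z>.07)&(Z<.09),60): show("crate rim",P)
    for P,ce in comp(near&mask(c,"yellow")&(Z>.03)&(Z<.12)): show("yellow band z%.3f"%np.median(P[:,2]),P)
    for P,ce in comp((X>.38)&(X<.56)&(Y>-.5)&(Y<-.3)&mask(c,"blue")&(Z>.068)&(Z<.082)): show("rest",P)
    for P,ce in comp(near&(X<.5)&(Z>.112)&(Z<.14),8): print("tall",P.mean(0).round(4),len(P),P[:,2].max(),ce)
    for P,ce in comp((Z>.034)&(Z<.046)&(X>.35)&(X<.8)&(Y>-.45)&(Y<.2),300): show("bed z%.3f"%np.median(P[:,2]),P)
    for P,ce in comp((Z>.02)&(X>.45)&(X<.56)&(Y>.15)&(Y<.26),30): show("roll z%.3f"%np.median(P[:,2]),P)
    x0,y0=(310,170) if n=="top" else (115,220)
    ims.append(cv2.resize(c["frame"][y0:y0+80,x0:x0+100],None,fx=4,fy=6,interpolation=cv2.INTER_CUBIC) if 0 else cv2.resize(c["frame"][y0:y0+90,x0:x0+110],(400,327),interpolation=cv2.INTER_CUBIC))
cv2.imwrite("pics/rest.png",np.hstack(ims))
E
python3 m2.py
```

```text
top
crate rim 1318 c [ 577.8 -240.5] size [178.7 260.4] ang 3.5
yellow band z0.042 139 c [558.3  73.7] size [156.2   8.5] ang 3.55
rest 341 c [ 465.2 -403. ] size [53.9 68.7] ang 26.08
tall [ 0.4631 -0.2957  0.1228] 63 0.1298149067422433 [370.79365079 204.11111111]
tall [ 0.455  -0.1818  0.1297] 78 0.13578523457692032 [331.38461538 212.69230769]
bed z0.044 532 c [ 741.3 -100.9] size [113.5 148.3] ang 0.08
bed z0.040 406 c [ 590.1 -395. ] size [193.5  23.5] ang 3.81
bed z0.041 446 c [558.3  65.8] size [198.6  34.8] ang 3.68
bed z0.043 347 c [ 462.  -253.3] size [ 63.  200.1] ang 3.49
roll z0.045 473 c [520.  197.1] size [70.3 68.8] ang 37.33
roll z0.070 39 c [455.1 202.9] size [39.7  9.5] ang 89.44
scene
crate rim 212 c [ 503.6 -147.2] size [125.8  65. ] ang 52.36
crate rim 1210 c [ 577.9 -242.1] size [177.2 260.9] ang 3.39
yellow band z0.042 124 c [557.3  73.3] size [157.4  14.4] ang 4.38
yellow band z0.093 72 c [ 470.1 -303.6] size [17.7  6.1] ang 55.78
rest 436 c [ 467.3 -405.3] size [56.4 69.7] ang 24.6
tall [ 0.4592 -0.1873  0.1276] 84 0.13599929103285832 [194.55952381 221.5952381 ]
tall [ 0.4646 -0.3001  0.1236] 67 0.1284124708530329 [169.05970149 251.91044776]
bed z0.040 361 c [559.   64.5] size [200.6  38.8] ang 2.9
bed z0.041 559 c [ 587.8 -396.4] size [198.6  22.5] ang 3.67
roll z0.052 95 c [456.5 199.5] size [46.  12.1] ang 89.27
roll z0.044 335 c [522.3 197.1] size [72.1 68.5] ang 86.94
```

View pics/rest.png

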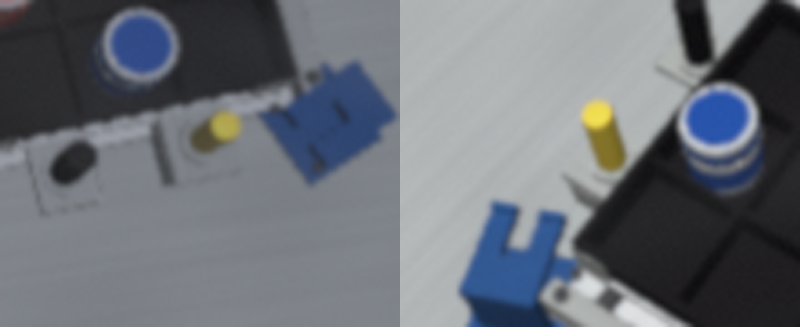

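The crop shows the slot of the pin rest opening away from the robot base's -y side (rest +y at world yaw ≈ 25°+90°). The pin is at (215,125) in the left half. The bed yaw is about 3.6° and the crate centre about (0.578, -0.241).

```bash
cat > m3.py <<'E'
from h import *
C=np.array([.466,-.404]); a=np.radians(25); ex=np.array([np.cos(a),np.sin(a)]); ey=np.array([-ex[1],ex[0]])
for n in ("top","scene"):
    c=dict(np.load(n+"0.npz")); W=world(c); P=W.reshape(-1,3); q=np.c_[(P[:,:2]-C)@ex,(P[:,:2]-C)@ey]*1000
    print(n,"rows y from +50 to -50, cols x -40..40, mm step 4; z in mm")
    for y in range(48,-48,-6):
        print("%4d"%y,*["%4s"%(int(np.median(P[k,2])*1000) if (k:=(abs(q[:,0]-x)<2.5)&(abs(q[:,1]-y)<3)&(P[:,2]<.1)).any() else ".") for x in range(-40,41,4)])
E
python3 m3.py; python3 -c "
from h import *
go([.43,.306,.19],-15)"
```

```text
top rows y from +50 to -50, cols x -40..40, mm step 4; z in mm
  48    3   -1   -1    0   -1    0    2    2   -1   -1    0    0    0    0    2    1    2    0    2    1    1
  42    0    0    0    0    0   -2    0    0    0    3    2    0   -1    0    0   -2    0    0    0    0    5
  36    0    2   -1    0   72   35   71   67    1   -2    2    2    1    3   67   67   68   73    4    0    3
  30    2    5    6    6    8   10    9    6    4    2    2    1    1   77    8    8   41    5    3    6    8
  24    6    6    6    6   41   72   73   73   66    5    7    7    7   39   42    7   40    5    6    7    5
  18    3    6   12   10   42   39   41   41    7   10    9    8    9   72   74   74   72   12    8   10   11
  12    4    4    8   41   74   74   73   73   37    6    4    4    3   71   75   77   75   78   11    9   52
   6    6    4    4   77   77   74   74   74    7    5    3    7   39   74   74   76   75   40    7    8    8
   0    4    3    8   79   76   76   78   75    8    5    7    7   71   74   74   77   74   29   17    8    7
  -6    8    7    5   73   75   76   75   75   
[... 1967 characters left out ...]
   75   41   68   44   43   39
 -18    .    .    .   73   75   75   77   75   75   74   76   75   75   75   75   75   40   46   43   42   41
 -24    6    .   75   75   77   76   76   75   75   76   74   74   75   76   74   74   75   24   14   19   22
 -30    6    6    6   77   77   75   76   78   76   76   74   75   74   75   74   75   74   40    6    6    3
 -36    7    7    7   46   35   43   39   43   41   33   43   38   42   46   44   37   38   35    7    8    2
 -42    6    5    5    6    6    5    4    5    7    5    3    3    6    5    3    3    5    4    7    4    2
at [0.1746 0.6516 0.2477] [ 1.7991e+02 -1.0000e-02 -1.5000e+01] w 0.0879 -> units [16.81 13.38  2.91] turn units z -0.0
```

```bash
python3 -m pendant '[[[1,0.8,0.18,0,0,0,0.75],[1,0.8,0.18,0,0,0,0.75],[1,0.8,0.18,0,0,0,0.75],[1,0.8,0.18,0,0,0,0.75],[1,0.8,0.18,0,0,0,0.75],[1,0.8,0.18,0,0,0,0.75],[1,0.8,0.18,0,0,0,0.75],[1,0.8,0.18,0,0,0,0.75]]]' 25
python3 -m pendant '[[[1,0.8,0.18,0,0,0,0.75],[1,0.8,0.18,0,0,0,0.75],[1,0.8,0.18,0,0,0,0.75],[1,0.8,0.18,0,0,0,0.75],[1,0.8,0.18,0,0,0,0.75],[1,0.8,0.18,0,0,0,0.75],[1,0.8,0.18,0,0,0,0.75],[0.8,0.6,0.18,0,0,0,0.75]]]'
python3 - <<'E'
from h import *
c=cap("top"); [print(*l) for l in lids(c,"red",.06,.08)]
go([.43,.306,.06],-15)
E
```

```text
time_s: 0.9
tcp_pos: [0.2965, 0.4858, 0.2193]
eef_rot: [180.0, 0.0, -15.0]
contact_force: [0.7, 0.3, -1.2]
gripper_width: 0.0766
gripper_force: 0.0
time_s: 1.7
tcp_pos: [0.4151, 0.3254, 0.1906]
eef_rot: [180.0, 0.0, -15.0]
contact_force: [-0.1, 0.9, 0.0]
gripper_width: 0.0769
gripper_force: 0.0
0.604 0.3422 0.0708 145 (np.float64(143.4), np.float64(192.9))
0.5008 0.3231 0.0708 153 (np.float64(153.3), np.float64(226.5))
0.4303 0.2045 0.071 158 (np.float64(197.0), np.float64(244.4))
at [0.4157 0.3237 0.1899] [ 1.7988e+02  4.0000e-02 -1.5080e+01] w 0.0766 -> units [0.92 0.65 6.49] turn units z -0.02
```

```bash
python3 -m pendant '[[[0.9,0.65,0,0,0,0,0.75],[0,0,1,0,0,0,0.75],[0,0,1,0,0,0,0.75],[0,0,1,0,0,0,0.75],[0,0,1,0,0,0,0.75],[0,0,1,0,0,0,0.75],[0,0,1,0,0,0,0.75],[0,0,0.5,0,0,0,0.75]]]'
python3 -m pendant '[[[0,0,0,0,0,0,0.75],[0,0,0,0,0,0,-1],[0,0,0,0,0,0,-1],[0,0,0,0,0,0,-1],[0,0,0,0,0,0,-1],[0,0,-0.5,0,0,0,-1],[0,0,-1,0,0,0,-1],[0,0,-1,0,0,0,-1]]]' 25
python3 -m pendant '[[[0,0,-1,0,0,-1,-1],[0,0,-1,0,0,-1,-1],[0,0,-1,0,0,-1,-1],[0,0,-1,0,0,-1,-1],[0,0,-1,0,0,-1,-1],[0,0,-1,0,0,-1,-1],[0,0,0,0,0,-0.6,-1],[0,0,0,0,0,0,-1]]]'
python3 - <<'E'
from h import *
go([.6246,-.3212,.23],-41.4)
E
```

```text
time_s: 2.55
tcp_pos: [0.428, 0.3088, 0.0592]
eef_rot: [179.9, 0.1, -15.0]
contact_force: [-0.0, -0.9, 0.2]
gripper_width: 0.0769
gripper_force: 0.0
time_s: 3.35
tcp_pos: [0.4287, 0.3096, 0.1119]
eef_rot: [-180.0, 0.0, -15.0]
contact_force: [-0.1, 0.2, -2.6]
gripper_width: 0.0576
gripper_force: 25.0
time_s: 4.15
tcp_pos: [0.4287, 0.3099, 0.2322]
eef_rot: [-179.9, -0.1, 11.4]
contact_force: [-0.5, -0.6, -2.4]
gripper_width: 0.0575
gripper_force: 25.0
at [0.4287 0.3099 0.2322] [-1.7989e+02 -7.0000e-02  1.1430e+01] w 0.0575 -> units [ 3.35 32.87  0.05] turn units z 13.21
```

```bash
python3 -m pendant '[[[0.6,1,0,0,0,1,-1],[0.6,1,0,0,0,1,-1],[0.6,1,0,0,0,1,-1],[0.6,1,0,0,0,1,-1],[0.6,1,0,0,0,1,-1],[0.6,1,0,0,0,1,-1],[0.6,1,0,0,0,1,-1],[0.6,1,0,0,0,1,-1]]]' 
python3 -m pendant '[[[0.6,1,0,0,0,1,-1],[0.6,1,0,0,0,1,-1],[0.6,1,0,0,0,1,-1],[0.6,1,0,0,0,1,-1],[0.6,1,0,0,0,1,-1],[1,1,0,0,0,0.2,-1],[1,1,0,0,0,0,-1],[1,1,0,0,0,0,-1]]]'
python3 - <<'E'
from h import *
go([.6246,-.3212,.20],-41.4)
E
```

```text
time_s: 4.95
tcp_pos: [0.5162, 0.1465, 0.2305]
eef_rot: [180.0, 0.0, -20.9]
contact_force: [-0.1, 0.0, -2.2]
gripper_width: 0.0575
gripper_force: 25.0
time_s: 5.75
tcp_pos: [0.5263, -0.0541, 0.2307]
eef_rot: [180.0, 0.0, -41.5]
contact_force: [0.8, 0.3, -2.4]
gripper_width: 0.0576
gripper_force: 25.0
at [ 0.5263 -0.0541  0.2307] [ 1.7999e+02  3.0000e-02 -4.1480e+01] w 0.0576 -> units [12.53  6.75  1.53] turn units z -0.02
```

```bash
python3 -m pendant '[[[1,0.5,0.15,0,0,0,-1],[1,0.5,0.15,0,0,0,-1],[1,0.5,0.15,0,0,0,-1],[1,0.5,0.15,0,0,0,-1],[1,0.5,0.15,0,0,0,-1],[1,0.5,0.15,0,0,0,-1],[1,0.5,0.15,0,0,0,-1],[1,0.5,0.15,0,0,0,-1]]]' 
python3 -m pendant '[[[1,0.5,0.15,0,0,0,-1],[1,0.5,0.15,0,0,0,-1],[1,0.5,0,0,0,0,-1],[0.8,0.5,0,0,0,0,-1],[0.5,0.5,0,0,0,0,-1],[0,0,0,0,0,0,-1],[0,0,0,0,0,0,-1],[0,0,0,0,0,0,-1]]]'
python3 - <<'E'
from h import *
go([.6246,-.3212,.11],-41.4)
c=cap("top"); [print(*l) for l in lids(c,"red",.06,.25,60)]
E
```

```text
time_s: 6.55
tcp_pos: [0.5938, -0.2197, 0.2063]
eef_rot: [180.0, 0.1, -41.5]
contact_force: [0.1, 0.5, -3.2]
gripper_width: 0.0578
gripper_force: 25.0
time_s: 7.35
tcp_pos: [0.6251, -0.3127, 0.201]
eef_rot: [-180.0, 0.0, -41.4]
contact_force: [0.1, 0.0, -2.0]
gripper_width: 0.0576
gripper_force: 25.0
at [ 0.6251 -0.3127  0.201 ] [-1.80e+02  2.00e-02 -4.14e+01] w 0.0576 -> units [0.26 0.33 4.55] turn units z -0.0
0.6041 0.3421 0.0707 147 (np.float64(143.4), np.float64(192.8))
0.5009 0.323 0.0707 154 (np.float64(153.4), np.float64(226.4))
0.4909 0.4197 0.0704 162 (np.float64(120.0), np.float64(235.0))
0.4302 0.2043 0.0712 158 (np.float64(197.1), np.float64(244.4))
```

```bash
python3 -m pendant '[[[0.25,0.3,0.9,0,0,0,-1],[0,0,1,0,0,0,-1],[0,0,1,0,0,0,-1],[0,0,1,0,0,0,-1],[0,0,0.4,0,0,0,-1],[0,0,0.25,0,0,0,-1],[0,0,0,0,0,0,-1],[0,0,0,0,0,0,0.7]]]' 
python3 -m pendant '[[[0,0,0,0,0,0,0.7],[0,0,0,0,0,0,0.7],[0,0,-0.5,0,0,0,0.7],[0,0,-1,0,0,0,0.7],[0,0,-1,0,0,0,0.7],[0,0,-1,0,0,0,0.7],[-0.75,0,-0.5,0,0,0,0.7],[-1,0.2,0,0,0,0,0.7]]]' 
python3 -m pendant '[[[-1,0,0,0,0,0,0.7],[-1,0,0,0,0,0,0.7],[-1,0,0,0,0,0,0.7],[-1,0,0,0,0,0,0.7],[0,0,0,0,0,0,0.7],[0,0,0,0,0,0,0.7],[0,0,0,0,0,0,0.7],[0,0,0,0,0,0,0.7]]]'
python3 - <<'E'
from h import *
go([.5356,-.248,.109],-41.4)
for n in("top","scene"):
    c=cap(n); [print(*l) for l in lids(c,"red",.11,.25,20)+lids(c,"blue",.11,.15,30)]
E
```

```text
time_s: 8.2
tcp_pos: [0.626, -0.3212, 0.1114]
eef_rot: [-180.0, -0.1, -41.4]
contact_force: [-0.1, -0.7, -0.1]
gripper_width: 0.0612
gripper_force: 0.0
time_s: 9.0
tcp_pos: [0.5967, -0.3009, 0.192]
eef_rot: [-179.9, -0.2, -41.4]
contact_force: [-0.1, 0.4, -1.9]
gripper_width: 0.0742
gripper_force: 0.0
time_s: 9.8
tcp_pos: [0.5365, -0.2484, 0.1898]
eef_rot: [180.0, 0.0, -41.4]
contact_force: [-0.2, -0.1, -0.7]
gripper_width: 0.0744
gripper_force: 0.0
at [ 0.5365 -0.2484  0.1898] [179.99   0.   -41.42] w 0.0744 -> units [-0.04  0.01  4.04] turn units z -0.0
0.5326 -0.2448 0.1201 139 (np.float64(347.6), np.float64(183.0))
0.6095 -0.1536 0.12 154 (np.float64(244.7), np.float64(240.9))
0.6272 -0.324 0.1209 215 (np.float64(211.0), np.float64(292.1))
0.5356 -0.2486 0.1213 176 (np.float64(201.8), np.float64(251.9))
```

```bash
python3 -m pendant '[[[0,0,1,0,0,0,0.7],[0,0,1,0,0,0,0.7],[0,0,1,0,0,0,0.7],[0,0,0.7,0,0,0,0.7],[0,0,0.3,0,0,0,0.7],[0,0,0,0,0,0,-1],[0,0,0,0,0,0,-1],[0,0,0,0,0,0,-1]]]' 25
python3 -m pendant '[[[0,0,0,0,0,0,-1],[0,0,-0.5,0,0,0,-1],[0,0,-1,0,0,0,-1],[0,0,-1,0,0,0,-1],[0,0,-1,0,0,0,-1],[0,0,-1,0,0,0,-1],[0,0,-1,0,0,0,-1],[0,0,-0.5,0,0,0,-1]]]'
python3 -m pendant '[[[-0.57,-1,0,0,0,0,-1],[-0.57,-1,0,0,0,0,-1],[-0.57,-1,0,0,0,0,-1],[-0.57,-1,0,0,0,0,-1],[-0.57,-1,0,0,0,0,-1],[-0.57,-1,0,0,0,0,-1],[-0.57,-1,0,0,0,0,-1],[-0.57,-1,0,0,0,0,-1]]]'
python3 -m pendant '[[[-0.57,-1,0,0,0,0,-1],[-0.57,-1,0,0,0,0,-1],[-0.57,-1,0,0,0,0,-1],[-0.57,-1,0,0,0,0,-1],[-0.57,-1,0,0,0,0,-1],[-0.57,-1,0,0,0,0,-1],[-0.57,-1,0,0,0,0,-1],[-0.57,-1,0,0,0,0,-1]]]'
python3 - <<'E'
from h import *
go([.631,.211,.065],-41.4)
c=cap("scene"); [print(*l) for l in lids(c,"blue",.11,.28,20)+lids(c,"red",.06,.13,20)]
E
```

```text
time_s: 10.7
tcp_pos: [0.5369, -0.2482, 0.1109]
eef_rot: [-180.0, -0.1, -41.4]
contact_force: [-0.2, 0.2, -2.0]
gripper_width: 0.0578
gripper_force: 25.0
time_s: 11.5
tcp_pos: [0.5365, -0.2482, 0.2324]
eef_rot: [-179.9, -0.1, -41.4]
contact_force: [-0.2, -0.9, -3.4]
gripper_width: 0.0576
gripper_force: 25.0
time_s: 12.3
tcp_pos: [0.5731, -0.0668, 0.2297]
eef_rot: [180.0, 0.0, -41.4]
contact_force: [-0.3, -0.2, -3.3]
gripper_width: 0.0575
gripper_force: 25.0
time_s: 13.1
tcp_pos: [0.6106, 0.1134, 0.2296]
eef_rot: [180.0, 0.0, -41.4]
contact_force: [0.0, 0.5, -2.8]
gripper_width: 0.0575
gripper_force: 25.0
at [0.6106 0.1134 0.2296] [ 1.7995e+02  4.0000e-02 -4.1400e+01] w 0.0575 -> units [-2.45 -4.34  8.23] turn units z -0.0
0.9379 1.873 0.155 39 (np.float64(509.0), np.float64(3.4))
0.6137 0.1119 0.2388 84 (np.float64(299.3), np.float64(154.7))
0.6207 0.0885 0.2252 22 (np.float64(296.8), np.float64(163.9))
0.6202 0.0879 0.1945 73 (np.float64(295.5), np.float64(171.1))
0.7532 -0.2804 0.19 382 (np.float64(263.4), np.float64(294.9))
0.6127 0.3408 0.0716 32 (np.float64(326.3), np.float64(150.0))
0.4301 0.2044 0.0707 68 (np.float64(262.3), np.float64(151.2))
0.6094 -0.1536 0.1198 155 (np.float64(244.6), np.float64(240.9))
0.6272 -0.3239 0.1209 218 (np.float64(211.0), np.float64(292.1))
0.6458 -0.3398 0.0721 49 (np.float64(214.3), np.float64(308.5))
```

```bash
python3 -m pendant '[[[-0.6,-1,0.2,0,0,0,-1],[-0.6,-1,0.4,0,0,0,-1],[-0.6,-1,0.6,0,0,0,-1],[-0.4,-0.8,0.8,0,0,0,-1],[-0.2,-0.5,1,0,0,0,-1],[0,0,1,0,0,0,-1],[0,0,1,0,0,0,-1],[0,0,1,0,0,0,-1]]]'
python3 -m pendant '[[[0,0,1,0,0,0,-1],[0,0,0.7,0,0,0,-1],[0,0,0.4,0,0,0,-1],[0,0,0.15,0,0,0,-1],[0,0,0,0,0,0,-1],[0,0,0,0,0,0,0.7],[0,0,0,0,0,0,0.7],[0,0,0,0,0,0,0.7]]]'
python3 -m pendant '[[[0,0,-0.5,0,0,0,0.7],[0,0,-1,0,0,0,0.7],[0,0,-1,0,0,0,0.7],[0,0,-1,0,0,0,0.7],[0,0,-0.5,0,0,0,0.7],[0,0,0,0,0,0,0.7],[0,0,0,0,0,0,0.7],[0,0,0,0,0,0,0.7]]]'
python3 - <<'E'
from h import *
go([.604,.342,.06],-41.4)
for n in("top","scene"):
    c=cap(n); [print(*l) for l in lids(c,"blue",.06,.11,30)+lids(c,"red",.06,.13,20)]
E
```

```text
time_s: 13.95
tcp_pos: [0.6313, 0.2093, 0.1073]
eef_rot: [179.9, 0.0, -41.4]
contact_force: [0.2, 1.1, -3.5]
gripper_width: 0.0577
gripper_force: 25.0
time_s: 14.75
tcp_pos: [0.6324, 0.2091, 0.0654]
eef_rot: [-179.9, -0.0, -41.4]
contact_force: [0.8, -0.3, 0.4]
gripper_width: 0.0728
gripper_force: 0.0
time_s: 15.55
tcp_pos: [0.6312, 0.2085, 0.1438]
eef_rot: [179.9, 0.0, -41.4]
contact_force: [-0.1, -0.0, -0.6]
gripper_width: 0.0749
gripper_force: 0.0
at [0.6312 0.2085 0.1438] [ 1.799e+02  4.000e-02 -4.141e+01] w 0.0749 -> units [-5.43 -4.11  4.19] turn units z -0.0
0.8675 -0.4572 0.0843 448 (np.float64(392.5), np.float64(70.1))
0.7317 -0.246 0.0707 58 (np.float64(332.0), np.float64(123.4))
0.6418 0.2089 0.0756 47 (np.float64(186.7), np.float64(173.4))
0.4648 -0.4046 0.0754 346 (np.float64(403.5), np.float64(200.7))
0.6274 -0.323 0.12 153 (np.float64(368.1), np.float64(147.1))
0.6095 -0.1525 0.12 146 (np.float64(310.6), np.float64(161.9))
0.6039 0.3421 0.071 146 (np.float64(143.4), np.float64(192.9))
0.5007 0.3229 0.0711 154 (np.float64(153.3), np.float64(226.5))
0.4303 0.2044 0.0711 157 (np.float64(197.1), np.float64(244.4))
0.6295 0.2095 0.0746 91 (np.float64(312.7), np.float64(174.1))
0.4707 -0.4115 0.0756 457 (np.float64(145.2), np.float64(292.4))
0.7716 -0.2931 0.0731 84 (np.float64(265.1), np.float64(321.3))
0.4877 0.4171 0.0709 46 (np.float64(306.2), np.float64(124.9))
0.4298 0.2037 0.0709 67 (np.float64(262.1), np.float64(151.3))
0.6096 -0.1538 0.1202 154 (np.float64(244.7), np.float64(240.9))
0.6272 -0.324 0.1211 219 (np.float64(211.0), np.float64(292.1))
0.6461 -0.34 0.0732 48 (np.float64(214.3), np.float64(308.5))
```

```bash
python3 -m pendant '[[[-1,-0.8,0,0,0,0,0.7],[-1,-0.8,0,0,0,0,0.7],[-1,-0.8,0,0,0,0,0.7],[-1,-0.8,0,0,0,0,0.7],[-1,-0.7,0.2,0,0,0,0.7],[-0.4,-0.2,0.5,0,0,0,0.7],[0,0,1,0,0,0,0.7],[0,0,1,0,0,0,0.7]]]' 25
python3 -m pendant '[[[0,0,1,0,0,0,0.7],[0,0,0.5,0,0,0,0.7],[0,0,0,0,0,0,0.7],[0,0,0,0,0,0,-1],[0,0,0,0,0,0,-1],[0,0,0,0,0,0,-1],[0,0,0,0,0,0,-1],[0,0,-0.5,0,0,0,-1]]]'
python3 -m pendant '[[[0,0,-1,0,0,0,-1],[0,0,-1,0,0,0,-1],[0,0,-1,0,0,0,-1],[0.5,0.5,-1,0,0,0,-1],[0.9,0.97,-1,0,0,0,-1],[0.9,0.97,-1,0,0,0,-1],[0.9,0.97,-1,0,0,0,-1],[0.9,0.97,-0.5,0,0,0,-1]]]'
python3 -m pendant '[[[0.9,0.97,0,0,0,0,-1],[0.9,0.97,0,0,0,0,-1],[0.9,0.97,0,0,0,0,-1],[0.9,0.97,0,0,0,0,-1],[0.9,0.97,0,0,0,0,-1],[0.9,0.97,0,0,0,0,-1],[0.9,0.97,0,0,0,0,-1],[0.9,0.97,0,0,0,0,-1]]]'
python3 -m pendant '[[[0.9,0.97,0,0,0,0,-1],[0.9,0.97,0,0,0,0,-1],[0.9,0.97,0,0,0,0,-1],[0.9,0.97,0,0,0,0,-1],[0.9,0.97,0,0,0,0,-1],[0.9,0.97,0,0,0,0,-1],[0.9,0.97,0,0,0,0,-1],[0.6,0.6,0,0,0,0,-1]]]'
python3 - <<'E'
from h import *
go([.6194,-.2384,.111],-41.4)
for n in("scene",):
    c=cap(n); [print(*l) for l in lids(c,"red",.06,.3,20)]
E
```

```text
time_s: 16.45
tcp_pos: [0.6046, 0.3418, 0.0895]
eef_rot: [180.0, 0.0, -41.4]
contact_force: [-0.8, -1.1, -1.2]
gripper_width: 0.0748
gripper_force: 0.0
time_s: 17.25
tcp_pos: [0.6041, 0.3411, 0.07]
eef_rot: [179.9, 0.0, -41.4]
contact_force: [-0.0, -0.3, -3.5]
gripper_width: 0.0574
gripper_force: 25.0
time_s: 18.05
tcp_pos: [0.6089, 0.221, 0.2235]
eef_rot: [-179.9, -0.0, -41.4]
contact_force: [0.1, -0.4, -3.1]
gripper_width: 0.0576
gripper_force: 25.0
time_s: 18.85
tcp_pos: [0.6135, 0.0091, 0.2214]
eef_rot: [-180.0, 0.0, -41.4]
contact_force: [0.4, 0.2, -3.1]
gripper_width: 0.0574
gripper_force: 25.0
time_s: 19.65
tcp_pos: [0.6193, -0.1935, 0.2212]
eef_rot: [180.0, 0.0, -41.5]
contact_force: [-0.7, -0.0, -2.0]
gripper_width: 0.0578
gripper_force: 25.0
at [ 0.6193 -0.1935  0.2212] [ 1.800e+02  2.000e-02 -4.146e+01] w 0.0578 -> units [1.49 1.68 5.51] turn units z -0.01
0.4906 0.4192 0.0706 55 (np.float64(307.2), np.float64(125.0))
0.5003 0.3243 0.0705 59 (np.float64(296.7), np.float64(140.1))
0.436 0.2068 0.0709 38 (np.float64(264.1), np.float64(151.5))
0.6079 -0.1858 0.2312 45 (np.float64(236.2), np.float64(226.4))
0.6254 -0.2006 0.2301 87 (np.float64(238.5), np.float64(234.3))
0.6242 -0.1473 0.12 21 (np.float64(250.4), np.float64(242.0))
0.6315 -0.2169 0.1848 54 (np.float64(237.0), np.float64(249.7))
0.6273 -0.324 0.1212 215 (np.float64(211.0), np.float64(292.1))
0.6459 -0.3398 0.0722 49 (np.float64(214.3), np.float64(308.5))
```

```bash
python3 -m pendant '[[[1,1,0.2,0,0,0,-1],[0.5,0.7,0.5,0,0,0,-1],[0,0,1,0,0,0,-1],[0,0,1,0,0,0,-1],[0,0,1,0,0,0,-1],[0,0,1,0,0,0,-1],[0,0,0.6,0,0,0,-1],[0,0,0.2,0,0,0,-1]]]'
python3 -m pendant '[[[0,0,0,0,0,0,0.7],[0,0,0,0,0,0,0.7],[0,0,0,0,0,0,0.7],[0,0,-0.5,0,0,0,0.7],[0,0,-1,0,0,0,0.7],[0,0,-1,0,0,0,0.7],[-0.5,-0.4,-1,0,0,0,0.7],[-1,-0.75,-0.5,0,0,0,0.7]]]'
python3 -m pendant '[[[-1,-0.75,0,0,0,0,0.7],[-1,-0.75,0,0,0,0,0.7],[-1,-0.75,0,0,0,0,0.7],[-1,-0.75,0,0,0,0,0.7],[-1,-0.75,0,0,0,0,0.7],[-1,-0.75,0,0,0,0,0.7],[-1,-0.75,0,0,0,0,0.7],[-1,-0.75,0,0,0,0,0.7]]]'
python3 -m pendant '[[[-1,-0.75,0,0,0,0,0.7],[-1,-0.75,0,0,0,0,0.7],[-1,-0.75,0,0,0,0,0.7],[-1,-0.75,0,0,0,0,0.7],[-1,-0.75,0,0,0,0,0.7],[-1,-0.75,0,0,0,0,0.7],[-1,-0.75,0,0,0,0,0.7],[-1,-0.75,0,0,0,0,0.7]]]'
python3 - <<'E'
from h import *
for n in("top","scene",):
    c=cap(n); [print(*l) for l in lids(c,"red",.06,.3,20)]
go([.501,.323,.06],-41.4)
E
```

```text
time_s: 20.5
tcp_pos: [0.6187, -0.2372, 0.1109]
eef_rot: [179.9, 0.1, -41.4]
contact_force: [-11.6, 7.0, 24.1]
gripper_width: 0.0574
gripper_force: 25.0
time_s: 21.3
tcp_pos: [0.6136, -0.2012, 0.1938]
eef_rot: [-179.9, -0.2, -41.5]
contact_force: [0.8, -0.8, -0.1]
gripper_width: 0.0745
gripper_force: 0.0
time_s: 22.1
tcp_pos: [0.5719, -0.0034, 0.1921]
eef_rot: [-179.9, -0.1, -41.4]
contact_force: [0.8, 0.0, 0.3]
gripper_width: 0.0745
gripper_force: 0.0
time_s: 22.9
tcp_pos: [0.5312, 0.1926, 0.1921]
eef_rot: [-179.9, -0.0, -41.4]
contact_force: [-0.3, 0.4, -0.6]
gripper_width: 0.0745
gripper_force: 0.0
0.6276 -0.323 0.1201 150 (np.float64(368.1), np.float64(147.1))
0.6172 -0.2365 0.1202 151 (np.float64(339.1), np.float64(155.0))
0.6096 -0.1525 0.12 145 (np.float64(310.6), np.float64(161.8))
0.5008 0.3229 0.0709 155 (np.float64(153.4), np.float64(226.4))
0.4303 0.2044 0.0709 159 (np.float64(197.1), np.float64(244.4))
0.4976 0.3208 0.0713 45 (np.float64(295.6), np.float64(140.2))
0.4297 0.204 0.0706 67 (np.float64(262.1), np.float64(151.3))
0.6094 -0.1538 0.12 153 (np.float64(244.6), np.float64(240.9))
0.6171 -0.2379 0.1214 178 (np.float64(228.4), np.float64(264.7))
0.6334 -0.2566 0.0716 36 (np.float64(229.9), np.float64(281.5))
0.6272 -0.3241 0.121 218 (np.float64(211.0), np.float64(292.2))
0.6458 -0.3398 0.0723 49 (np.float64(214.3), np.float64(308.5))
at [0.5313 0.1939 0.1921] [-1.7989e+02 -3.0000e-02 -4.1260e+01] w 0.0747 -> units [-5.4  -3.84  6.61] turn units z 0.04
```

```bash
python3 -m pendant '[[[-1,-0.75,0,0,0,0,0.7],[-1,-0.75,0,0,0,0,0.7],[-1,-0.75,0,0,0,0,0.7],[-1,-0.75,0.1,0,0,0,0.7],[-1,-0.6,0.5,0,0,0,0.7],[-0.4,-0.2,1,0,0,0,0.7],[0,0,1,0,0,0,0.7],[0,0,1,0,0,0,0.7]]]' 25
python3 -m pendant '[[[0,0,1,0,0,0,0.7],[0,0,1,0,0,0,0.7],[0,0,0.7,0,0,0,0.7],[0,0,0.3,0,0,0,0.7],[0,0,0,0,0,0,-1],[0,0,0,0,0,0,-1],[0,0,0,0,0,0,-1],[0,0,0,0,0,0,-1]]]'
python3 -m pendant '[[[0,0,-0.5,0,0,0,-1],[0,0,-1,0,0,0,-1],[0,0,-1,0,0,0,-1],[0,0,-1,0,0,0,-1],[0.5,0.5,-1,0,0,0,-1],[1,1,-1,0,0,0,-1],[1,1,-1,0,0,0,-1],[1,1,-1,0,0,0,-1]]]'
python3 -m pendant '[[[1,1,-0.5,0,0,0,-1],[1,1,0,0,0,0,-1],[1,1,0,0,0,0,-1],[1,1,0,0,0,0,-1],[1,1,0,0,0,0,-1],[1,1,0,0,0,0,-1],[1,1,0,0,0,0,-1],[1,1,0,0,0,0,-1]]]'
python3 -m pendant '[[[1,1,0,0,0,0,-1],[1,1,0,0,0,0,-1],[1,1,0,0,0,0,-1],[1,1,0,0,0,0,-1],[1,1,0,0,0,0,-1],[1,1,0,0,0,0,-1],[1,1,0,0,0,0,-1],[1,1,0,0,0,0,-1]]]'
python3 - <<'E'
from h import *
go([.5418,-.3264,.1125],-41.4)
for n in("scene",):
    c=cap(n); [print(*l) for l in lids(c,"red",.06,.3,20)]
E
```

```text
time_s: 23.8
tcp_pos: [0.5007, 0.3201, 0.1191]
eef_rot: [-179.9, -0.0, -41.4]
contact_force: [0.9, -0.1, 0.2]
gripper_width: 0.0749
gripper_force: 0.0
time_s: 24.6
tcp_pos: [0.5014, 0.3207, 0.0603]
eef_rot: [-179.8, -0.0, -41.4]
contact_force: [0.9, 0.7, 2.9]
gripper_width: 0.0578
gripper_force: 25.0
time_s: 25.4
tcp_pos: [0.5058, 0.2196, 0.21]
eef_rot: [179.9, 0.0, -41.4]
contact_force: [0.4, 0.0, -2.1]
gripper_width: 0.0579
gripper_force: 25.0
time_s: 26.2
tcp_pos: [0.5199, -0.0061, 0.2194]
eef_rot: [180.0, 0.0, -41.4]
contact_force: [0.1, 0.1, -2.6]
gripper_width: 0.0579
gripper_force: 25.0
time_s: 27.0
tcp_pos: [0.5342, -0.2315, 0.2193]
eef_rot: [180.0, 0.1, -41.4]
contact_force: [0.7, -0.6, -2.4]
gripper_width: 0.0578
gripper_force: 25.0
at [ 0.5342 -0.2315  0.2193] [ 1.7999e+02  6.0000e-02 -4.1410e+01] w 0.0578 -> units [3.43 3.3  5.34] turn units z -0.0
0.4909 0.4187 0.0711 55 (np.float64(307.2), np.float64(125.0))
0.4293 0.2044 0.0706 65 (np.float64(262.1), np.float64(151.2))
0.5222 -0.2217 0.2314 48 (np.float64(200.1), np.float64(219.7))
0.5392 -0.2381 0.2307 88 (np.float64(201.2), np.float64(227.7))
0.6095 -0.1536 0.12 154 (np.float64(244.7), np.float64(240.9))
0.5525 -0.2451 0.1826 68 (np.float64(205.4), np.float64(242.4))
0.6171 -0.238 0.1215 176 (np.float64(228.4), np.float64(264.7))
0.6335 -0.256 0.0709 37 (np.float64(230.0), np.float64(281.5))
0.6272 -0.324 0.1209 214 (np.float64(211.0), np.float64(292.1))
0.6465 -0.3399 0.0738 50 (np.float64(214.5), np.float64(308.4))
```

```bash
python3 -m pendant '[[[1,1,0.1,0,0,0,-1],[1,1,0.3,0,0,0,-1],[1,1,0.5,0,0,0,-1],[0.4,0.3,0.8,0,0,0,-1],[0,0,1,0,0,0,-1],[0,0,1,0,0,0,-1],[0,0,1,0,0,0,-1],[0,0,0.5,0,0,0,-1]]]'
python3 -m pendant '[[[0,0,0.2,0,0,0,-1],[0,0,0,0,0,0,0.7],[0,0,0,0,0,0,0.7],[0,0,0,0,0,0,0.7],[0,0,-0.5,0,0,0,0.7],[0,0,-1,0,0,0,0.7],[0,0,-1,0,0,0,0.7],[0,0,-1,0,0,0,0.7]]]'
python3 - <<'E'
from h import *
go([.43,.204,.19],-41.4)
for n in("top","scene"):
    c=cap(n); [print(*l) for l in lids(c,"red",.06,.3,20)]
    for d in (dict(np.load(n+"0.npz")),c):
        W=world(d); P=W[(W[...,0]>.68)&(W[...,0]<.85)&(W[...,1]<-.2)&(W[...,1]>-.38)&(W[...,2]>.1)&(W[...,2]<.22)]
        print("bottle",len(P),P.mean(0).round(4),P.min(0).round(3),P.max(0).round(3))
E
```

```text
time_s: 27.85
tcp_pos: [0.5409, -0.3242, 0.1128]
eef_rot: [179.9, 0.2, -41.4]
contact_force: [-0.8, 1.0, -2.8]
gripper_width: 0.0576
gripper_force: 25.0
time_s: 28.65
tcp_pos: [0.5427, -0.3253, 0.1832]
eef_rot: [-180.0, -0.1, -41.4]
contact_force: [-0.1, 0.7, 0.2]
gripper_width: 0.0744
gripper_force: 0.0
at [ 0.5427 -0.3253  0.1832] [-1.7998e+02 -8.0000e-02 -4.1400e+01] w 0.0744 -> units [-21.73 -16.13  -0.36] turn units z 0.0
0.5373 -0.3327 0.1198 53 (np.float64(378.0), np.float64(176.8))
0.4909 0.4197 0.0703 162 (np.float64(120.0), np.float64(235.0))
0.4302 0.2043 0.0715 158 (np.float64(197.1), np.float64(244.4))
bottle 673 [ 0.7455 -0.262   0.1546] [ 0.72 -0.31  0.1 ] [ 0.786 -0.227  0.196]<stdin>:7: RuntimeWarning: Mean of empty slice.
  ret = um.true_divide(
Traceback (most recent call last):
ValueError: zero-size array to reduction operation minimum which has no identity
```

```bash
python3 -m pendant '[[[-0.5,-0.4,-0.4,0,0,0,0.7],[-1,-0.75,0,0,0,0,0.7],[-1,-0.75,0,0,0,0,0.7],[-1,-0.75,0,0,0,0,0.7],[-1,-0.75,0,0,0,0,0.7],[-1,-0.75,0,0,0,0,0.7],[-1,-0.75,0,0,0,0,0.7],[-1,-0.75,0,0,0,0,0.7]]]'
python3 -m pendant '[[[-1,-0.75,0,0,0,0,0.7],[-1,-0.75,0,0,0,0,0.7],[-1,-0.75,0,0,0,0,0.7],[-1,-0.75,0,0,0,0,0.7],[-1,-0.75,0,0,0,0,0.7],[-1,-0.75,0,0,0,0,0.7],[-1,-0.75,0,0,0,0,0.7],[-1,-0.75,0,0,0,0,0.7]]]'
cat > chk.py <<'E'
from h import *
import sys
for n in("top","scene"):
    c=cap(n); print(n); [print(*l) for l in lids(c,"red",.06,.3,20)]
    for d in (dict(np.load(n+"0.npz")),c):
        W=world(d); P=W[(W[...,0]>.68)&(W[...,0]<.85)&(W[...,1]<-.2)&(W[...,1]>-.38)&(W[...,2]>.1)&(W[...,2]<.22)]
        print("bottle",len(P),np.median(P,0).round(4) if len(P) else "")
    for col in("yellow","blue"): [print(col,*l) for l in lids(c,col,.1,.14,15)]
E
python3 chk.py; python3 -c "
from h import *
go([.43,.204,.06],-41.4)"
```

```text
time_s: 29.5
tcp_pos: [0.504, -0.1398, 0.1896]
eef_rot: [-180.0, -0.0, -41.4]
contact_force: [0.6, 0.3, 0.8]
gripper_width: 0.0746
gripper_force: 0.0
time_s: 30.3
tcp_pos: [0.4633, 0.0559, 0.1896]
eef_rot: [-180.0, -0.0, -41.4]
contact_force: [0.7, -0.4, 0.1]
gripper_width: 0.0744
gripper_force: 0.0
top
0.6272 -0.3227 0.1203 153 (np.float64(368.0), np.float64(147.2))
0.6172 -0.2366 0.1201 150 (np.float64(339.1), np.float64(155.0))
0.6094 -0.1525 0.1202 146 (np.float64(310.6), np.float64(161.9))
0.5407 -0.3233 0.1201 145 (np.float64(374.5), np.float64(176.1))
0.4909 0.4197 0.0704 161 (np.float64(120.0), np.float64(235.1))
bottle 673 [ 0.7441 -0.2594  0.1553]
bottle 673 [ 0.7439 -0.2597  0.1534]
yellow 0.4618 -0.2959 0.1241 37 (np.float64(371.1), np.float64(204.5))
scene
0.4907 0.4183 0.0713 56 (np.float64(307.1), np.float64(125.0))
0.6095 -0.1537 0.1199 154 (np.float64(244.7), np.float64(240.9))
0.6172 -0.2379 0.1215 177 (np.float64(228.4), np.float64(264.7))
0.5401 -0.3244 0.1213 193 (np.float64(184.5), np.float64(273.9))
0.6339 -0.2566 0.0725 37 (np.float64(230.0), np.float64(281.5))
0.5597 -0.3404 0.0727 48 (np.float64(188.6), np.float64(290.5))
0.6273 -0.324 0.1211 218 (np.float64(211.0), np.float64(292.1))
0.6463 -0.3397 0.0731 50 (np.float64(214.5), np.float64(308.4))
bottle 874 [ 0.7625 -0.2794  0.1714]
bottle 875 [ 0.7624 -0.2798  0.1718]
yellow 0.4693 -0.3029 0.1238 71 (np.float64(169.6), np.float64(253.5))
at [0.4634 0.0569 0.1897] [-1.7993e+02 -1.0000e-02 -4.1260e+01] w 0.0744 -> units [-6.11 -4.42  6.49] turn units z 0.04
```

```bash
python3 -m pendant '[[[-1,-0.75,0,0,0,0,0.7],[-1,-0.75,0,0,0,0,0.7],[-1,-0.75,0,0,0,0,0.7],[-1,-0.75,0,0,0,0,0.7],[-1,-0.75,0.1,0,0,0,0.7],[-0.7,-0.4,0.4,0,0,0,0.7],[-0.4,-0.2,1,0,0,0,0.7],[0,0,1,0,0,0,0.7]]]' 25
python3 -m pendant '[[[0,0,1,0,0,0,0.7],[0,0,1,0,0,0,0.7],[0,0,1,0,0,0,0.7],[0,0,0.7,0,0,0,0.7],[0,0,0.3,0,0,0,0.7],[0,0,0,0,0,0,-1],[0,0,0,0,0,0,-1],[0,0,0,0,0,0,-1]]]'
python3 -m pendant '[[[0,0,0,0,0,0,-1],[0,0,-0.5,0,0,0,-1],[0,0,-1,0,0,0,-1],[0,0,-1,0,0,0,-1],[0.5,0.4,-1,0,0,0,-1],[1,0.7,-1,0,0,0,-1],[1,0.7,-1,0,0,0,-1],[1,0.7,-1,0,0,0,-1]]]'
python3 -m pendant '[[[1,0.7,-1,0,0,0,-1],[1,0.7,-0.5,0,0,0,-1],[1,0.7,0,0,0,0,-1],[1,0.7,0,0,0,0,-1],[1,0.7,0,0,0,0,-1],[1,0.7,0,0,0,0,-1],[1,0.7,0,0,0,0,-1],[1,0.7,0,0,0,0,-1]]]'
python3 -m pendant '[[[1,0.7,0,0,0,0,-1],[1,0.7,0,0,0,0,-1],[1,0.7,0,0,0,0,-1],[1,0.7,0,0,0,0,-1],[1,0.7,0,0,0,0,-1],[0.5,0.4,0,0,0,0,-1],[0,0,0,0,0,0,-1],[0,0,0,0,0,0,-1]]]'
python3 - <<'E'
from h import *
go([.5366,-.2436,.111],-41.4)
for n in("scene",):
    c=cap(n); [print(*l) for l in lids(c,"red",.06,.3,20)]
E
```

```text
time_s: 31.2
tcp_pos: [0.4298, 0.2017, 0.1392]
eef_rot: [-179.9, 0.0, -41.3]
contact_force: [-0.0, -0.8, -1.5]
gripper_width: 0.0743
gripper_force: 0.0
time_s: 32.0
tcp_pos: [0.4308, 0.2014, 0.06]
eef_rot: [-179.9, -0.0, -41.4]
contact_force: [1.2, 0.9, -0.2]
gripper_width: 0.0575
gripper_force: 25.0
time_s: 32.8
tcp_pos: [0.4487, 0.1156, 0.1903]
eef_rot: [180.0, 0.0, -41.4]
contact_force: [0.7, 0.4, -2.8]
gripper_width: 0.0574
gripper_force: 25.0
time_s: 33.6
tcp_pos: [0.4946, -0.0741, 0.2194]
eef_rot: [180.0, 0.0, -41.4]
contact_force: [0.5, 0.8, -2.6]
gripper_width: 0.0577
gripper_force: 25.0
time_s: 34.4
tcp_pos: [0.5257, -0.2041, 0.2189]
eef_rot: [180.0, 0.1, -41.5]
contact_force: [0.6, 0.2, -2.9]
gripper_width: 0.0577
gripper_force: 25.0
at [ 0.5257 -0.2041  0.2189] [ 1.7999e+02  5.0000e-02 -4.1450e+01] w 0.0577 -> units [1.72 1.12 5.39] turn units z -0.01
0.4601 0.3907 0.0709 55 (np.float64(296.4), np.float64(125.9))
0.5117 -0.1938 0.2311 43 (np.float64(204.0), np.float64(210.4))
0.53 -0.2098 0.2303 86 (np.float64(205.6), np.float64(218.2))
0.5417 -0.2201 0.1839 73 (np.float64(208.3), np.float64(233.2))
0.6096 -0.1538 0.1204 154 (np.float64(244.7), np.float64(240.9))
0.6171 -0.238 0.1214 177 (np.float64(228.4), np.float64(264.7))
0.54 -0.3244 0.1212 193 (np.float64(184.5), np.float64(273.9))
0.633 -0.2562 0.0705 38 (np.float64(229.8), np.float64(281.5))
0.5602 -0.3402 0.073 47 (np.float64(188.8), np.float64(290.5))
0.6272 -0.3241 0.1209 215 (np.float64(210.9), np.float64(292.1))
0.6462 -0.3401 0.0731 49 (np.float64(214.3), np.float64(308.5))
```

```bash
python3 -m pendant '[[[0.9,0.6,0.2,0,0,0,-1],[0.8,0.5,0.4,0,0,0,-1],[0,0,0.9,0,0,0,-1],[0,0,1,0,0,0,-1],[0,0,1,0,0,0,-1],[0,0,1,0,0,0,-1],[0,0,0.6,0,0,0,-1],[0,0,0.25,0,0,0,-1]]]'
python3 -m pendant '[[[0,0,0,0,0,0,0.7],[0,0,0,0,0,0,0.7],[0,0,0,0,0,0,0.7],[0,0,-0.5,0,0,0,0.7],[0,0,-1,0,0,0,0.7],[0,0,-1,0,0,0,0.7],[-0.5,-0.4,-1,0,0,0,0.7],[-1,-0.9,-0.5,0,0,0,0.7]]]'
python3 -m pendant '[[[-1,-0.9,0,0,0,0,0.7],[-1,-0.9,0,0,0,0,0.7],[-1,-0.9,0,0,0,0,0.7],[-1,-0.9,0,0,0,0,0.7],[-1,-0.9,0,0,0,0,0.7],[-1,-0.9,0,0,0,0,0.7],[-1,-0.9,0,0,0,0,0.7],[-1,-0.9,0,0,0,0,0.7]]]'
python3 -m pendant '[[[-1,-0.9,0,0,0,0,0.7],[-1,-0.9,0,0,0,0,0.7],[-1,-0.9,0,0,0,0,0.7],[-1,-0.9,0,0,0,0,0.7],[-1,-0.9,0,0,0,0,0.7],[-1,-0.9,0,0,0,0,0.7],[-1,-0.9,0,0,0,0,0.7],[-1,-0.9,0,0,0,0,0.7]]]'
python3 chk.py; python3 -c "
from h import *
go([.46,.391,.06],-41.4)"
```

```text
time_s: 35.25
tcp_pos: [0.5368, -0.2424, 0.111]
eef_rot: [179.9, 0.1, -41.4]
contact_force: [-0.8, 0.5, -1.8]
gripper_width: 0.0576
gripper_force: 25.0
time_s: 36.05
tcp_pos: [0.533, -0.2048, 0.1951]
eef_rot: [-179.9, -0.2, -41.5]
contact_force: [0.9, 1.1, 0.2]
gripper_width: 0.0743
gripper_force: 0.0
time_s: 36.85
tcp_pos: [0.5074, 0.011, 0.1935]
eef_rot: [-179.9, -0.1, -41.4]
contact_force: [-0.2, -0.9, -0.1]
gripper_width: 0.0744
gripper_force: 0.0
time_s: 37.65
tcp_pos: [0.4825, 0.225, 0.1935]
eef_rot: [-179.9, -0.0, -41.4]
contact_force: [-0.1, -0.1, 0.2]
gripper_width: 0.0747
gripper_force: 0.0
top
0.6273 -0.3228 0.1203 152 (np.float64(368.0), np.float64(147.1))
0.6173 -0.2367 0.1199 153 (np.float64(339.1), np.float64(154.9))
0.6095 -0.1526 0.12 145 (np.float64(310.7), np.float64(161.9))
0.5405 -0.3234 0.1202 148 (np.float64(374.5), np.float64(176.1))
0.5349 -0.2417 0.12 150 (np.float64(346.4), np.float64(182.4))
bottle 673 [ 0.7441 -0.2594  0.1553]
bottle 677 [ 0.7438 -0.2598  0.1532]
yellow 0.4617 -0.2956 0.1243 38 (np.float64(371.0), np.float64(204.5))
scene
0.6094 -0.1537 0.12 155 (np.float64(244.6), np.float64(240.9))
0.5346 -0.2424 0.1216 160 (np.float64(203.0), np.float64(250.1))
0.6172 -0.238 0.1216 176 (np.float64(228.4), np.float64(264.7))
0.5519 -0.2602 0.072 37 (np.float64(205.5), np.float64(266.8))
0.54 -0.3243 0.1211 194 (np.float64(184.5), np.float64(273.9))
0.633 -0.2562 0.0705 38 (np.float64(229.8), np.float64(281.5))
0.5596 -0.3398 0.0719 49 (np.float64(188.8), np.float64(290.4))
0.6272 -0.3239 0.1211 220 (np.float64(211.0), np.float64(292.1))
0.6465 -0.3397 0.0732 48 (np.float64(214.5), np.float64(308.5))
bottle 874 [ 0.7625 -0.2794  0.1714]
bottle 868 [ 0.7624 -0.2792  0.172 ]
yellow 0.4681 -0.3023 0.1224 70 (np.float64(169.5), np.float64(253.4))
at [0.4827 0.2265 0.1933] [-1.7986e+02 -2.0000e-02 -4.1260e+01] w 0.0742 -> units [-6.28 -5.42  6.68] turn units z 0.03
```

```bash
python3 -m pendant '[[[-1,-0.85,0,0,0,0,0.7],[-1,-0.85,0,0,0,0,0.7],[-1,-0.85,0,0,0,0,0.7],[-1,-0.85,0,0,0,0,0.7],[-1,-0.85,0.1,0,0,0,0.7],[-0.8,-0.8,0.4,0,0,0,0.7],[-0.5,-0.4,1,0,0,0,0.7],[0,0,1,0,0,0,0.7]]]' 25
python3 -m pendant '[[[0,0,1,0,0,0,0.7],[0,0,1,0,0,0,0.7],[0,0,1,0,0,0,0.7],[0,0,0.8,0,0,0,0.7],[0,0,0.4,0,0,0,0.7],[0,0,0,0,0,0,-1],[0,0,0,0,0,0,-1],[0,0,0,0,0,0,-1]]]'
python3 -m pendant '[[[0,0,0,0,0,0,-1],[0,0,-0.5,0,0,0,-1],[0,0,-1,0,0,0,-1],[0,0,-1,0,0,0,-1],[0.5,0.4,-1,0,0,0,-1],[1,0.875,-1,0,0,0,-1],[1,0.875,-1,0,0,0,-1],[1,0.875,-1,0,0,0,-1]]]'
python3 -m pendant '[[[1,0.875,-1,0,0,0,-1],[1,0.875,-0.5,0,0,0,-1],[1,0.875,0,0,0,0,-1],[1,0.875,0,0,0,0,-1],[1,0.875,0,0,0,0,-1],[1,0.875,0,0,0,0,-1],[1,0.875,0,0,0,0,-1],[1,0.875,0,0,0,0,-1]]]'
python3 -m pendant '[[[1,0.875,0,0,0,0,-1],[1,0.875,0,0,0,0,-1],[1,0.875,0,0,0,0,-1],[1,0.875,0,0,0,0,-1],[1,0.875,0,0,0,0,-1],[1,0.875,0,0,0,0,-1],[1,0.875,0,0,0,0,-1],[0.5,0.4,0,0,0,0,-1]]]'
python3 - <<'E'
from h import *
go([.5314,-.1608,.111],-41.4)
for n in("scene",):
    c=cap(n); [print(*l) for l in lids(c,"red",.06,.3,20)]
E
```

```text
time_s: 38.55
tcp_pos: [0.4601, 0.3907, 0.1417]
eef_rot: [-179.9, 0.0, -41.3]
contact_force: [-0.2, 0.1, -0.6]
gripper_width: 0.0745
gripper_force: 0.0
time_s: 39.35
tcp_pos: [0.4607, 0.3898, 0.0591]
eef_rot: [-179.9, 0.0, -41.4]
contact_force: [0.7, 0.7, -2.0]
gripper_width: 0.0575
gripper_force: 25.0
time_s: 40.15
tcp_pos: [0.472, 0.2959, 0.1893]
eef_rot: [180.0, 0.0, -41.4]
contact_force: [-0.1, 0.4, -2.9]
gripper_width: 0.0576
gripper_force: 25.0
time_s: 40.95
tcp_pos: [0.4993, 0.0851, 0.2186]
eef_rot: [-180.0, 0.0, -41.4]
contact_force: [0.8, 0.3, -1.9]
gripper_width: 0.0578
gripper_force: 25.0
time_s: 41.75
tcp_pos: [0.5255, -0.1124, 0.2185]
eef_rot: [180.0, 0.0, -41.5]
contact_force: [-0.9, 0.5, -1.9]
gripper_width: 0.0575
gripper_force: 25.0
at [ 0.5255 -0.1124  0.2185] [ 1.7999e+02  2.0000e-02 -4.1480e+01] w 0.0575 -> units [1.82 1.62 5.37] turn units z -0.02
0.5294 -0.1179 0.2307 92 (np.float64(227.5), np.float64(194.5))
0.542 -0.1338 0.1854 64 (np.float64(228.4), np.float64(210.8))
0.6093 -0.1536 0.1197 155 (np.float64(244.6), np.float64(240.9))
0.5346 -0.2424 0.1215 160 (np.float64(203.0), np.float64(250.1))
0.6171 -0.2379 0.1214 178 (np.float64(228.4), np.float64(264.7))
0.5519 -0.2594 0.0714 38 (np.float64(205.7), np.float64(266.6))
0.5399 -0.3242 0.121 193 (np.float64(184.5), np.float64(273.9))
0.6335 -0.256 0.071 37 (np.float64(230.0), np.float64(281.5))
0.5598 -0.3398 0.0724 49 (np.float64(188.8), np.float64(290.4))
0.6272 -0.324 0.121 219 (np.float64(211.0), np.float64(292.1))
0.6459 -0.3396 0.0724 48 (np.float64(214.4), np.float64(308.4))
```

```bash
python3 -m pendant '[[[1,0.9,0.2,0,0,0,-1],[0.8,0.7,0.4,0,0,0,-1],[0,0,0.9,0,0,0,-1],[0,0,1,0,0,0,-1],[0,0,1,0,0,0,-1],[0,0,1,0,0,0,-1],[0,0,0.6,0,0,0,-1],[0,0,0.2,0,0,0,-1]]]'
python3 -m pendant '[[[0,0,0,0,0,0,0.65],[0,0,0,0,0,0,0.65],[0,0,0,0,0,0,0.65],[0,0,-0.5,0,0,0,0.65],[0,0,-1,0,0,0,0.65],[0,0,-1,0,0,0,0.65],[0,-0.5,-1,0,0,0,0.65],[0,-1,-1,0,0,0,0.65]]]'
python3 -m pendant '[[[-1,-1,-1,0,0,0,0],[-1,-1,-1,0,0,0,0],[-1,-1,0,0,0,0,0],[-1,-1,0,0,0,0,0],[-1,-1,0,0,0,0,0],[-1,-1,0,0,0,0,0],[-1,-1,0,0,0,0,0],[-1,-1,0,0,0,0,0]]]'
python3 chk.py
python3 - <<'E'
from h import *
ims=[]
for n in("top","scene"):
    c=cap(n); np.savez(n+"1.npz",**c)
    x0,y0=(270,110) if n=="top" else (115,190)
    ims.append(cv2.resize(c["frame"][y0:y0+125,x0:x0+150],(400,333),interpolation=cv2.INTER_CUBIC))
cv2.imwrite("pics/after.png",np.hstack(ims)); go([.464,-.298,.2],-41.4)
E
```

```text
time_s: 42.6
tcp_pos: [0.5312, -0.1582, 0.111]
eef_rot: [179.9, 0.1, -41.4]
contact_force: [-0.3, 0.1, -2.4]
gripper_width: 0.0575
gripper_force: 25.0
time_s: 43.4
tcp_pos: [0.5516, -0.1365, 0.2044]
eef_rot: [-179.9, -0.1, -41.5]
contact_force: [0.5, -0.2, 0.3]
gripper_width: 0.0722
gripper_force: 0.0
time_s: 44.2
tcp_pos: [0.5376, 0.0909, 0.2435]
eef_rot: [-179.9, -0.0, -41.4]
contact_force: [0.4, -0.5, 0.3]
gripper_width: 0.0439
gripper_force: 0.0
top
0.6274 -0.3228 0.12 152 (np.float64(368.0), np.float64(147.1))
0.6172 -0.2366 0.12 152 (np.float64(339.1), np.float64(155.0))
0.6094 -0.1525 0.1202 146 (np.float64(310.6), np.float64(161.9))
0.5407 -0.3232 0.1199 146 (np.float64(374.4), np.float64(176.1))
0.5351 -0.2414 0.12 151 (np.float64(346.3), np.float64(182.3))
0.5309 -0.1582 0.1198 150 (np.float64(317.5), np.float64(188.1))
bottle 673 [ 0.7441 -0.2594  0.1553]
bottle 680 [ 0.7439 -0.2601  0.1531]
yellow 0.4616 -0.2957 0.1239 37 (np.float64(371.0), np.float64(204.6))
scene
0.5306 -0.159 0.1201 145 (np.float64(220.8), np.float64(228.4))
0.6096 -0.1535 0.1199 153 (np.float64(244.7
[... 162 characters left out ...]
378 0.1214 177 (np.float64(228.4), np.float64(264.7))
0.5522 -0.259 0.0714 39 (np.float64(205.9), np.float64(266.6))
0.5398 -0.3242 0.1208 192 (np.float64(184.5), np.float64(273.9))
0.6332 -0.2562 0.0709 39 (np.float64(229.9), np.float64(281.5))
0.5597 -0.3398 0.0722 49 (np.float64(188.8), np.float64(290.4))
0.6272 -0.3239 0.121 220 (np.float64(211.0), np.float64(292.1))
0.646 -0.3394 0.072 50 (np.float64(214.5), np.float64(308.4))
bottle 874 [ 0.7625 -0.2794  0.1714]
bottle 874 [ 0.7625 -0.2794  0.1719]
yellow 0.4686 -0.3025 0.1233 69 (np.float64(169.6), np.float64(253.3))
at [0.5376 0.0903 0.243 ] [-1.7994e+02 -3.0000e-02 -4.1320e+01] w 0.0436 -> units [10.05 17.02  2.14] turn units z 0.02
```

View pics/after.png

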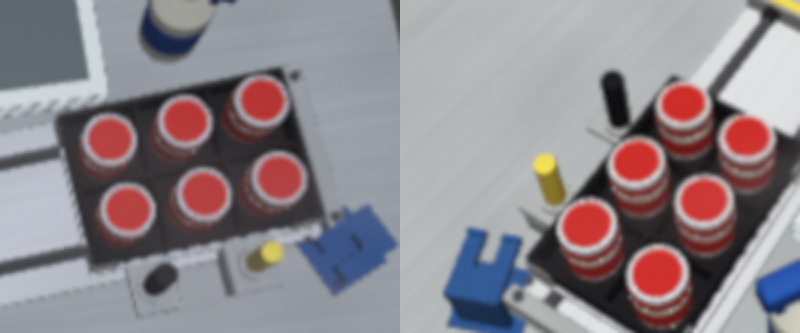

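All six cells hold a red tin, standing upright. The pin is at (265,257) in the left half and the rest at (345,250). Next I'll refine the pin and slot positions.

```bash
cat > m4.py <<'E'
from h import *
from scipy.optimize import least_squares
for n in ("top","scene"):
    W=[];B=[]
    for k in ("0","1"):
        c=dict(np.load(n+k+".npz")); w=world(c); c["hsv"]=cv2.cvtColor(c["frame"],cv2.COLOR_BGR2HSV)
        W.append(w.reshape(-1,3))
    P=np.vstack(W); C=np.array([.466,-.404])
    P=P[(np.linalg.norm(P[:,:2]-C,axis=1)<.06)&(P[:,2]<.09)]; hi=((P[:,2]>.064)&(P[:,2]<.085)).astype(float)
    sg=lambda d:1/(1+np.exp(-np.clip(d/1.2,-30,30)))
    def model(p,P):
        a=np.radians(p[2]); d=(P[:,:2]-C)*1000-p[:2]; x=d@[np.cos(a),np.sin(a)]; y=d@[-np.sin(a),np.cos(a)]
        plate=sg(28-abs(x))*sg(30-y)*sg(y+p[3]); slot=sg(9-abs(x))*sg(y+9)
        return plate*(1-slot),x,y
    def res(p):
        m,x,y=model(p,P); k=(P[:,2]>.05)|(P[:,2]<.02); return (m-hi)*k
    best=min((least_squares(res,[dx,dy,a0,39],loss="soft_l1",f_scale=.3,diff_step=1e-3) for dx in(-3,3) for dy in(0,6) for a0 in(22,28)),key=lambda s:s.cost)
    p=best.x; print(n,p.round(2),"cost",round(best.cost,1),len(P),"notch",(C+p[:2]/1000).round(4))
for n in ("top","scene"):
    c=dict(np.load(n+"1.npz")); w=world(c); hsv=cv2.cvtColor(c["frame"],cv2.COLOR_BGR2HSV)
    c["hsv"]=hsv; m=mask(c,"yellow")&(w[...,0]<.5)&(w[...,1]<-.25)&(w[...,2]>.05)
    v,u=np.nonzero(m); V=hsv[...,2][m]; k=V>np.percentile(V,90)*.85
    print(n,"V",np.percentile(V,[10,50,90]),k.sum(),"top disc",plane(c,[[u[k].mean(),v[k].mean()]],.124)[0].round(4))
E
python3 m4.py
```

```text
top [-2.2   5.24 24.33 46.67] cost 88.0 2486 notch [ 0.4638 -0.3988]
scene [-2.25  6.01 22.75 40.66] cost 88.5 2759 notch [ 0.4638 -0.398 ]
top V [176.1 208.  212. ] 33 top disc [ 0.4618 -0.2969  0.124 ]
scene V [123.5 134.  240.5] 38 top disc [ 0.4629 -0.299   0.124 ]
```

```bash
python3 -m pendant '[[[1,0.9,0,0,0,0.75,0],[1,0.9,0,0,0,0.75,0],[1,0.9,0,0,0,0.75,0],[1,0.9,0,0,0,0.75,0],[1,0.9,0,0,0,0.75,0],[1,0.9,0,0,0,0.75,0],[1,0.9,0,0,0,0.75,0],[1,0.9,0,0,0,0.75,0]]]' 
python3 -c "
from h import *
go([.4624,-.298,.2],-65.5)"
```

```text
time_s: 45.2
tcp_pos: [0.5226, -0.1255, 0.2426]
eef_rot: [-180.0, -0.0, -65.6]
contact_force: [0.7, -0.1, 0.8]
gripper_width: 0.0438
gripper_force: 0.0
at [ 0.5226 -0.1255  0.2426] [-1.7997e+02 -2.0000e-02 -6.5590e+01] w 0.0438 -> units [6.61 6.31 2.13] turn units z -0.02
```

```bash
python3 -m pendant '[[[1,1,0.3,0,0,0,0],[1,1,0.3,0,0,0,0],[1,1,0.3,0,0,0,0],[1,1,0.3,0,0,0,0],[1,1,0.3,0,0,0,0],[1,0.8,0.3,0,0,0,0],[0.6,0.5,0.3,0,0,0,0],[0,0,0,0,0,0,0]]]' 
python3 -m pendant '[[[0,0,0,0,0,0,0],[0,0,0,0,0,0,0],[0,0,1,0,0,0,0],[0,0,1,0,0,0,0],[0,0,1,0,0,0,0],[0,0,1,0,0,0,0],[0,0,0.4,0,0,0,0],[0,0,0.2,0,0,0,0]]]' 
python3 -c "
from h import *
go([.4624,-.298,.107],-65.5)"
```

```text
time_s: 46.0
tcp_pos: [0.4618, -0.298, 0.1996]
eef_rot: [179.9, 0.0, -65.6]
contact_force: [0.1, -0.7, -0.7]
gripper_width: 0.0438
gripper_force: 0.0
time_s: 46.8
tcp_pos: [0.4636, -0.2954, 0.1077]
eef_rot: [180.0, 0.0, -65.3]
contact_force: [0.8, 0.1, 0.0]
gripper_width: 0.0437
gripper_force: 0.0
at [ 0.4636 -0.2954  0.1077] [ 1.7997e+02  2.0000e-02 -6.5350e+01] w 0.0437 -> units [0.09 0.11 0.04] turn units z 0.04
```

```bash
python3 -m pendant '[[[0.1,0.1,0,0,0,0,0],[0,0,0,0,0,0,0],[0,0,0,0,0,0,-1],[0,0,0,0,0,0,-1],[0,0,0,0,0,0,-1],[0,0,0,0,0,0,-1],[0,0,0,0,0,0,-1],[0,0,0,0,0,0,-1]]]' 30
python3 -c "
from plant import r
s=r.get_state(); print(s['contact_force'],s['moment'],s['tcp_pos'],s['eef_rot'],s['gripper_width'])"
```

```text
time_s: 47.6
tcp_pos: [0.4627, -0.2986, 0.1083]
eef_rot: [-180.0, -0.0, -65.4]
contact_force: [-0.9, 0.4, 3.5]
gripper_width: 0.0237
gripper_force: 30.0
[-0.90516691  0.40167821  3.51114111] [0.18659554 0.12472903 0.02506361] [ 0.46274146 -0.29861343  0.10827103] [-1.79984441e+02 -2.26544637e-02 -6.53911208e+01] 0.023681509728919366
```

```bash
python3 -m pendant '[[[0,0,-0.3,0,0,0,-1],[0,0,-0.7,0,0,0,-1],[0,0,-0.8,0,0,0,-1],[0,0,-0.8,0,0,0,-1],[0,0,-0.8,0,0,0,-1],[0,0,-0.6,0,0,0,-1],[0,0,-0.4,0,0,0,-1],[0,0,0,0,0,0,-1]]]' 
python3 -c "
from h import *
go([.463,-.397,.192],-65.5)"
```

```text
time_s: 48.4
tcp_pos: [0.4629, -0.2987, 0.1969]
eef_rot: [-179.9, -0.1, -65.4]
contact_force: [0.2, -0.4, -1.2]
gripper_width: 0.0229
gripper_force: 30.0
at [ 0.4629 -0.2987  0.1969] [-1.7993e+02 -6.0000e-02 -6.5400e+01] w 0.0229 -> units [4.47 2.04 0.25] turn units z 0.03
```

```bash
python3 -m pendant '[[[0.8,0.35,0,0,0,0,-1],[0.8,0.35,0,0,0,0,-1],[0.8,0.35,0,0,0,0,-1],[0.8,0.35,0,0,0,0,-1],[0.8,0.35,0,0,0,0,-1],[0.45,0.3,0,0,0,0,-1],[0,0,0,0,0,0,-1],[0,0,0,0,0,0,-1]]]'
python3 - <<'E'
from h import *
go([.463,-.397,.142],-65.5)
ims=[]
for n in("top","scene"):
    c=cap(n); np.savez(n+"2.npz",**c)
    [print(n,*l) for l in lids(c,"yellow",.1,.25,10)]
    x0,y0=(345,150) if n=="top" else (110,230)
    ims.append(cv2.resize(c["frame"][y0:y0+90,x0:x0+90],(400,400),interpolation=cv2.INTER_CUBIC))
cv2.imwrite("pics/pin.png",np.hstack(ims))
E
```

```text
time_s: 49.2
tcp_pos: [0.4619, -0.3966, 0.1956]
eef_rot: [180.0, 0.0, -65.5]
contact_force: [-0.6, -0.3, -0.9]
gripper_width: 0.0231
gripper_force: 30.0
at [ 0.4619 -0.3966  0.1956] [ 1.7999e+02  4.0000e-02 -6.5450e+01] w 0.0231 -> units [ 0.04 -0.04  2.68] turn units z 0.01
scene 0.47 -0.4028 0.1614 34 (np.float64(139.7), np.float64(275.3))
```

View pics/pin.png

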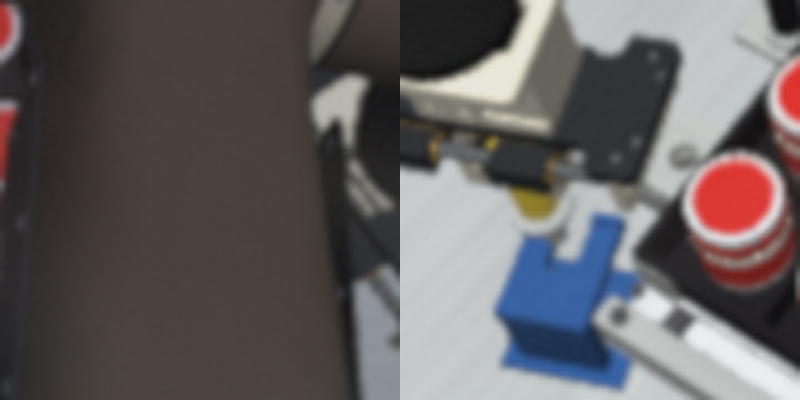

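The scene half shows the gripper holding the pin at (538,215), above the rest, with the slot at (570,255). I'll compare its projection with the slot.

Run:
```python
from h import *
c=dict(np.load("scene2.npz"))
f=lambda x,y:[110+(x-400)*.225-.39,230+y*.225-.39]
def proj(p):
    E=c["extrinsics"]; q=E[:3,:3]@np.array(p)+E[:3,3]; uv=cv2.projectPoints(np.array([[q[0],-q[1],-q[2]]]),np.zeros(3),np.zeros(3),c["camera_matrix"],np.array([float(c["k1"]),0,0,0]))[0].ravel(); return ((uv[0]+.39-110)/.225+400).round(1),((uv[1]+.39-230)/.225).round(1)
p=np.array([.462,-.3966]); ey=np.array([-.415,.91]); ex=np.array([.91,.415]); N=np.array([.4639,-.3988])
print("collar under",proj([*p,.1316]),"tip",proj([*p,.0936]),"notch",proj([*N,.075]))
for lab,a,b in(("mouthL",-9,30),("mouthR",9,30),("endL",-9,-9),("endR",9,-9),("pl",-28,30),("pr",28,30)): print(lab,proj([*(N+(a*ex+b*ey)/1000),.075]))
cv2.imwrite("pics/pin2.png",cv2.resize(c["frame"][255:315,120:180],(600,600),interpolation=cv2.INTER_CUBIC))
```

```text
collar under (np.float64(543.8), np.float64(210.8)) tip (np.float64(558.6), np.float64(239.2)) notch (np.float64(565.2), np.float64(256.9))
mouthL (np.float64(568.1), np.float64(209.1))
mouthR (np.float64(596.2), np.float64(214.2))
endL (np.float64(545.7), np.float64(268.1))
endR (np.float64(574.3), np.float64(273.5))
pl (np.float64(538.7), np.float64(203.7))
pr (np.float64(626.0), np.float64(219.7))
```

View pics/pin2.png

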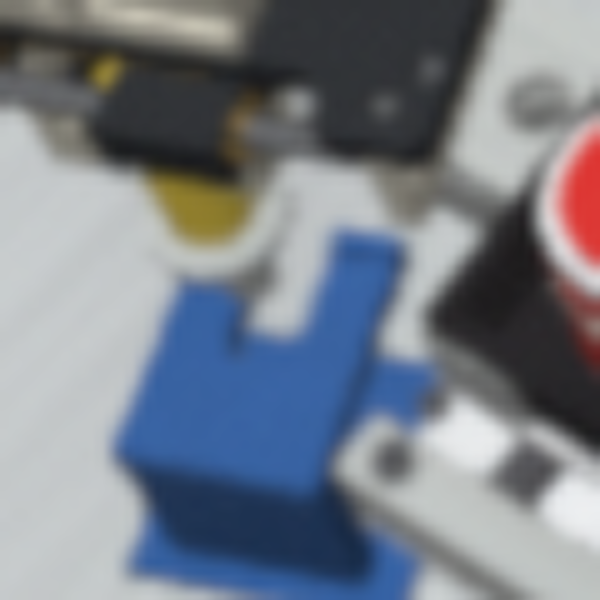

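```bash
python3 -m pendant '[[[0.04,-0.04,0.3,0,0,0,-1],[0,0,0.3,0,0,0,-1],[0,0,0.2,0,0,0,-1],[0,0,0.1,0,0,0,-1],[0,0,0.1,0,0,0,-1],[0,0,0.1,0,0,0,-1],[0,0,0.1,0,0,0,-1],[0,0,0.1,0,0,0,-1]]]'
python3 - <<'E'
from h import *
c=dict(np.load("top0.npz"))
N=np.array([.4639,-.3988]); d=plane(c,[[393.3,208.0]],.077)[0][:2]-N
print("lips mid in notch frame", d@[.91,.415], d@[-.415,.91]); go([.463,-.397,.142])
E
```

```text
time_s: 50.1
tcp_pos: [0.4634, -0.397, 0.1699]
eef_rot: [-180.0, -0.0, -65.4]
contact_force: [-0.5, 0.4, -2.1]
gripper_width: 0.0235
gripper_force: 30.0
lips mid in notch frame -0.002674923003855667 0.032364221174567755
at [ 0.4634 -0.397   0.1699] [-1.7999e+02 -1.0000e-02 -6.5400e+01] w 0.0235 -> units [-0.01  0.02  1.39]
```

```bash
python3 -m pendant '[[[0,0,0.3,0,0,0,-1],[0,0,0.3,0,0,0,-1],[0,0,0.3,0,0,0,-1],[0,0,0.2,0,0,0,-1],[0,0,0.15,0,0,0,-1],[0,0,0.1,0,0,0,-1],[0,0,0,0,0,0,-1],[0,0,0,0,0,0,-1]]]'
python3 - <<'E'
from h import *
go([.463,-.397,.139])
from plant import r
s=r.get_state(); print(s["contact_force"],s["moment"])
E
```

```text
time_s: 50.9
tcp_pos: [0.4635, -0.397, 0.1431]
eef_rot: [-180.0, -0.0, -65.4]
contact_force: [-0.1, -0.4, -2.0]
gripper_width: 0.0236
gripper_force: 30.0
at [ 0.4635 -0.397   0.1431] [-1.7999e+02 -1.0000e-02 -6.5400e+01] w 0.0236 -> units [-0.01  0.02  0.21] 
[-0.13602198 -0.36579139 -2.00778797] [ 0.05531901 -0.03220684  0.01022989]
```

```bash
python3 -m pendant '[[[0.05,0,0,0,0,0,-1],[0.05,0,0,0,0,0,-1],[0.05,0,0,0,0,0,-1],[0.05,0,0,0,0,0,-1],[0,0,0,0,0,0,-1],[0,0,0,0,0,0,-1],[0,0,0,0,0,0,-1],[0,0,0,0,0,0,-1]]]'
```

```text
time_s: 51.7
tcp_pos: [0.465, -0.4005, 0.1429]
eef_rot: [180.0, 0.0, -65.4]
contact_force: [0.8, -0.6, -1.6]
gripper_width: 0.0233
gripper_force: 30.0
```

```bash
python3 -m pendant '[[[0.05,0,0,0,0,0,-1],[0.05,0,0,0,0,0,-1],[0.05,0,0,0,0,0,-1],[0,0,0,0,0,0,-1],[0,0,0,0,0,0,-1],[0,0,0,0,0,0,-1],[0,0,0,0,0,0,-1],[0,0,0,0,0,0,-1]]]'
```

```text
time_s: 52.5
tcp_pos: [0.4656, -0.4022, 0.1428]
eef_rot: [180.0, 0.1, -65.4]
contact_force: [-1.3, 7.1, 3.5]
gripper_width: 0.0235
gripper_force: 30.0
```

```bash
python3 -m pendant '[[[-0.13,0,0,0,0,0,-1],[0,0,0.05,0,0,0,-1],[0,0,0.05,0,0,0,-1],[0,0,0.05,0,0,0,-1],[0,0,0.03,0,0,0,-1],[0,0,0,0,0,0,-1],[0,0,0,0,0,0,-1],[0,0,0,0,0,0,-1]]]'
```

```text
time_s: 53.3
tcp_pos: [0.4652, -0.401, 0.1394]
eef_rot: [180.0, -0.0, -65.4]
contact_force: [0.4, -0.1, -1.4]
gripper_width: 0.0234
gripper_force: 30.0
```

```bash
python3 -m pendant '[[[0,0,0.05,0,0,0,-1],[0,0,0.05,0,0,0,-1],[0,0,0,0,0,0,-1],[0,0,0,0,0,0,-1],[0,0,0,0,0,0,-1],[0,0,0,0,0,0,-1],[0,0,0,0,0,0,-1],[0,0,0,0,0,0,-1]]]'
```

```text
time_s: 54.1
tcp_pos: [0.4654, -0.4012, 0.1393]
eef_rot: [-180.0, -0.1, -65.4]
contact_force: [-4.1, 4.0, 12.4]
gripper_width: 0.0233
gripper_force: 30.0
```

```bash
python3 -m pendant '[[[0,0,-0.05,0,0,0,-1],[0,0,0,0,0,0,-0.1],[0,0,0,0,0,0,-0.1],[0,0,0,0,0,0,-0.1],[0,0,0,0,0,0,-0.1],[0,0,0,0,0,0,-0.1],[0,0,-0.3,0,0,0,-0.1],[0,0,-0.7,0,0,0,-0.1]]]' 
python3 -m pendant '[[[0,0,-1,0,0,0,-0.1],[0,0,-1,0,0,0,-0.1],[0,0,-1,0,0,0,-0.1],[0,0,-1,0,0,0,-0.1],[-0.5,-0.5,-0.5,0,0,0,-0.1],[-1,-0.5,0,0,0,0,-0.1],[-1,-0.5,0,0,0,0,-0.1],[-1,-0.5,0,0,0,0,-0.1]]]' 
python3 -m pendant '[[[-1,-0.5,0,0,0,0,-0.1],[-1,-0.5,0,0,0,0,-0.1],[-1,-0.5,0,0,0,0,-0.1],[-1,-0.5,0,0,0,0,-0.1],[-1,-0.5,0,0,0,0,-0.1],[-1,-0.5,0,0,0,0,-0.1],[-1,-0.5,0,0,0,0,-0.1],[-1,-0.5,0,0,0,0,-0.1]]]'
python3 - <<'E'
from h import *
go([.457,-.184,.2])
ims=[]
for n in("top","scene"):
    c=cap(n); W=c["W"]; np.savez(n+"3.npz",**c)
    [print(n,*l) for l in lids(c,"yellow",.1,.25,10)]
    P=W[(W[...,0]>.40)&(W[...,0]<.49)&(W[...,1]>-.23)&(W[...,1]<-.14)&(W[...,2]>.08)&(W[...,2]<.145)]
    print("post",len(P),P.mean(0).round(4),P.min(0).round(4),P.max(0).round(4))
    x0,y0=(345,150) if n=="top" else (110,210)
    ims.append(cv2.resize(c["frame"][y0:y0+90,x0:x0+90],(400,400),interpolation=cv2.INTER_CUBIC))
cv2.imwrite("pics/hang.png",np.hstack(ims))
E
```

```text
time_s: 54.9
tcp_pos: [0.4645, -0.4006, 0.1579]
eef_rot: [179.9, 0.1, -65.4]
contact_force: [-0.3, -1.2, -0.5]
gripper_width: 0.0395
gripper_force: 0.0
time_s: 55.7
tcp_pos: [0.4725, -0.3193, 0.2491]
eef_rot: [-180.0, -0.0, -65.4]
contact_force: [0.6, 0.6, 0.6]
gripper_width: 0.0394
gripper_force: 0.0
time_s: 56.5
tcp_pos: [0.4784, -0.1404, 0.2491]
eef_rot: [-180.0, -0.0, -65.4]
contact_force: [-0.3, -0.5, 0.1]
gripper_width: 0.0394
gripper_force: 0.0
at [ 0.4784 -0.1404  0.2491] [-1.7995e+02 -1.0000e-02 -6.5390e+01] w 0.0394 -> units [1.53 1.88 2.45] 
top 0.4637 -0.3978 0.1547 44 (np.float64(411.1), np.float64(196.3))
post 9 [ 0.4868 -0.1495  0.0826] [ 0.4836 -0.165   0.0809] [ 0.4898 -0.1421  0.086 ]
scene 0.475 -0.4052 0.1468 135 (np.float64(141.8), np.float64(279.7))
post 169 [ 0.4658 -0.1871  0.1093] [ 0.4448 -0.2251  0.0801] [ 0.4898 -0.1419  0.1352]
```

View pics/hang.png

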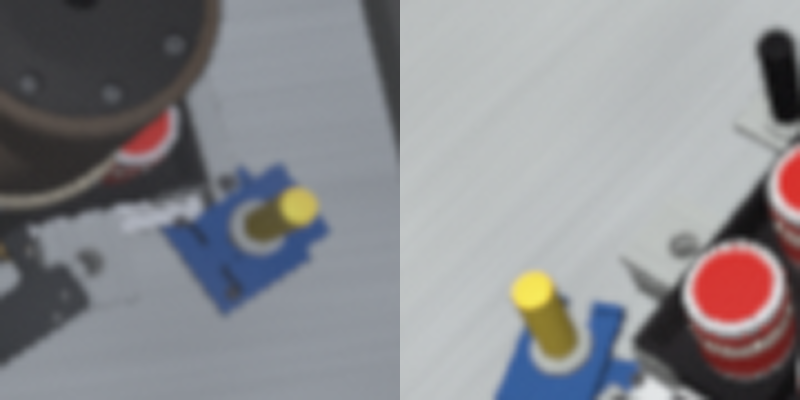

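The pin hangs upright in the slot with its collar on the plate, at (265,230) in the left half and (555,345) in the right. Next the post push, with the fingers straddling the post along the travel direction.

```bash
python3 -m pendant '[[[0,0,0,0,0,-1,0.1],[0,0,0,0,0,-1,0.1],[0,0,0,0,0,-1,0.1],[0,0,0,0,0,-1,0.1],[0,0,0,0,0,-1,0.1],[0,0,0,0,0,-1,0.1],[0,0,0,0,0,-1,0.1],[0,0,0,0,0,-1,0.1]]]' 
python3 -m pendant '[[[0,0,0,0,0,-1,0.1],[0,0,0,0,0,-1,0.1],[0,0,0,0,0,-1,0.1],[0,0,0,0,0,-1,0.1],[0,0,0,0,0,-1,0.1],[0,0,0,0,0,-1,0.1],[0,0,0,0,0,-1,0.1],[0,0,0,0,0,-1,0.1]]]' 
python3 -m pendant '[[[0,0,0,0,0,-0.9,0.1],[0,0,0,0,0,-0.4,0.1],[-0.5,1,0.8,0,0,0,0.1],[-0.5,1,0.8,0,0,0,0.1],[0,0,0.4,0,0,0,0.1],[0,0,0,0,0,0,0.1],[0,0,0,0,0,0,0.1],[0,0,0,0,0,0,0.1]]]' 
python3 -c "
from h import *
go([.4565,-.1845,.107],3.6)"
```

```text
time_s: 57.4
tcp_pos: [0.4785, -0.1418, 0.2488]
eef_rot: [-180.0, -0.0, -33.2]
contact_force: [-0.2, -0.2, 0.1]
gripper_width: 0.0482
gripper_force: 0.0
time_s: 58.2
tcp_pos: [0.4785, -0.1418, 0.2488]
eef_rot: [-180.0, -0.0, -1.2]
contact_force: [-0.3, -0.2, -0.3]
gripper_width: 0.0483
gripper_force: 0.0
time_s: 59.0
tcp_pos: [0.462, -0.1827, 0.2092]
eef_rot: [180.0, -0.1, 3.8]
contact_force: [0.1, 0.1, -0.6]
gripper_width: 0.0479
gripper_force: 0.0
at [ 0.462  -0.1827  0.2092] [ 1.7998e+02 -8.0000e-02  3.8300e+00] w 0.0479 -> units [-0.29  0.07  5.11] turn units z 0.06
```

```bash
python3 -m pendant '[[[-0.3,0,0.6,0,0,0,0.1],[0,0,0.9,0,0,0,0.1],[0,0,0.9,0,0,0,0.1],[0,0,0.9,0,0,0,0.1],[0,0,0.9,0,0,0,0.1],[0,0,0.6,0,0,0,0.1],[0,0,0.3,0,0,0,0.1],[0,0,0,0,0,0,0.1]]]' 
python3 -m pendant '[[[0,-0.15,0,0,0,0,0.1],[0,-0.15,0,0,0,0,0.1],[0,-0.15,0,0,0,0,0.1],[0,-0.15,0,0,0,0,0.1],[0,-0.2,0,0,0,0,0.1],[0,-0.25,0,0,0,0,0.1],[0,-0.25,0,0,0,0,0.1],[0,-0.25,0,0,0,0,0.1]]]' 
python3 -c "
from h import *
go([.447,-.026,.107],3.6)"
```

```text
time_s: 59.8
tcp_pos: [0.4546, -0.1833, 0.1055]
eef_rot: [-180.0, 0.1, 3.8]
contact_force: [0.7, 0.7, -0.0]
gripper_width: 0.048
gripper_force: 0.0
time_s: 60.6
tcp_pos: [0.4535, -0.1522, 0.1066]
eef_rot: [180.0, -0.0, 3.8]
contact_force: [0.2, -3.1, 3.6]
gripper_width: 0.0481
gripper_force: 1.7
at [ 0.4535 -0.1522  0.1066] [ 1.7999e+02 -4.0000e-02  3.8100e+00] w 0.0481 -> units [ 0.09 -6.32 -0.02] turn units z 0.05
```

```bash
python3 -m pendant '[[[0,-0.3,0,0,0,0,0.1],[0,-0.4,0,0,0,0,0.1],[0,-0.4,0,0,0,0,0.1],[0,-0.4,0,0,0,0,0.1],[0,-0.4,0,0,0,0,0.1],[0,-0.4,0,0,0,0,0.1],[0,-0.4,0,0,0,0,0.1],[0,-0.4,0,0,0,0,0.1]]]' 
python3 -m pendant '[[[0,-0.4,0,0,0,0,0.1],[0,-0.4,0,0,0,0,0.1],[0,-0.4,0,0,0,0,0.1],[0,-0.4,0,0,0,0,0.1],[0,-0.4,0,0,0,0,0.1],[0,-0.4,0,0,0,0,0.1],[0,-0.3,0,0,0,0,0.1],[0,-0.2,0,0,0,0,0.1]]]' 
python3 -m pendant '[[[0,-0.15,0,0,0,0,0.1],[0,-0.1,0,0,0,0,0.1],[0,-0.1,0,0,0,0,0.1],[0,-0.1,0,0,0,0,0.1],[0,0,0,0,0,0,0.1],[0,0,0,0,0,0,0.1],[0,0,0,0,0,0,0.1],[0,0,0,0,0,0,0.1]]]'
```

```text
time_s: 61.4
tcp_pos: [0.4491, -0.09, 0.1063]
eef_rot: [-180.0, -0.0, 3.8]
contact_force: [2.5, -3.4, 1.2]
gripper_width: 0.0488
gripper_force: 1.8
time_s: 62.2
tcp_pos: [0.4448, -0.0323, 0.1062]
eef_rot: [180.0, 0.0, 3.8]
contact_force: [2.4, -3.4, -0.1]
gripper_width: 0.0477
gripper_force: 1.8
time_s: 63.0
tcp_pos: [0.4446, -0.0238, 0.1063]
eef_rot: [-180.0, 0.0, 3.8]
contact_force: [0.5, 0.4, -0.2]
gripper_width: 0.048
gripper_force: 0.0
```

```bash
python3 -m pendant '[[[0,-0.1,0,0,0,0,0.1],[0,-0.1,0,0,0,0,0.1],[0,-0.1,0,0,0,0,0.1],[0,-0.1,0,0,0,0,0.1],[0,-0.05,0,0,0,0,0.1],[0,0,0,0,0,0,0.1],[0,0,0,0,0,0,0.1],[0,0,0,0,0,0,0.1]]]' 
python3 -m pendant '[[[0,-0.1,0,0,0,0,0.1],[0,-0.1,0,0,0,0,0.1],[0,0,0,0,0,0,0.1],[0,0,0,0,0,0,0.1],[0,0,0,0,0,0,0.1],[0,0,0,0,0,0,0.1],[0,0,0,0,0,0,0.1],[0,0,0,0,0,0,0.1]]]' 
python3 -c "
from h import *
c=cap('scene'); [print(*l) for l in lids(c,'red',.11,.13,60)]"
```

```text
time_s: 63.8
tcp_pos: [0.4441, -0.0146, 0.1064]
eef_rot: [-180.0, -0.0, 3.8]
contact_force: [-0.4, -0.4, 0.6]
gripper_width: 0.048
gripper_force: 0.0
time_s: 64.6
tcp_pos: [0.4439, -0.0121, 0.1064]
eef_rot: [179.9, 0.0, 3.8]
contact_force: [4.4, -12.6, -2.9]
gripper_width: 0.0478
gripper_force: 6.2
0.5198 0.0015 0.1197 106 (np.float64(250.2), np.float64(190.5))
0.5997 0.0062 0.1202 112 (np.float64(273.1), np.float64(201.4))
0.5243 -0.0819 0.1205 125 (np.float64(235.2), np.float64(209.2))
0.6069 -0.0774 0.1199 133 (np.float64(259.4), np.float64(221.7))
0.5292 -0.1644 0.1199 144 (np.float64(219.2), np.float64(229.5))
0.6169 -0.1637 0.1202 156 (np.float64(244.7), np.float64(244.8))
```

```bash
python3 -m pendant '[[[0,0.1,0,0,0,0,0.1],[0,0.2,0,0,0,0,0.1],[0,0.2,0,0,0,0,0.1],[0,0.05,0,0,0,0,0.1],[0,0,-0.5,0,0,0,0.1],[0,0,-1,0,0,0,0.1],[0,0,-1,0,0,0,0.1],[0,0,-1,0,0,0,0.1]]]' 
python3 -m pendant '[[[0,0,-1,0,0,0,0.1],[0,0,-1,0,0,0,0.1],[0,-1,-1,0,0,0,0.1],[0,-1,-1,0,0,0,0.1],[0,-1,0,0,0,0,0.1],[0,-1,0,0,0,0,0.1],[0,-1,0,0,0,0,0.1],[0,-1,0,0,0,0,0.1]]]' 
python3 -m pendant '[[[0,-1,0,0,0,0,0.1],[0,-1,0,0,0,0,0.1],[0,-1,0,0,0,0,0.1],[0,-1,0,0,0,0,0.1],[0,-1,0,0,0,0,0.1],[0,-1,0,0,0,0,0.1],[0,0,0,0,0,0,0.1],[0,0,0,0,0,0,0.1]]]' 
python3 chk.py
python3 - <<'E'
from h import *
for n in("top","scene"):
    c=cap(n); [print(n,*l) for l in lids(c,"yellow",.1,.25,10)+lids(c,"blue",.065,.08,20)]
cv2.imwrite("pics/final.png",cv2.resize(c["frame"],(800,600)))
E
```

```text
time_s: 65.45
tcp_pos: [0.4445, -0.0218, 0.1779]
eef_rot: [-180.0, -0.0, 3.8]
contact_force: [0.1, 0.7, -0.4]
gripper_width: 0.048
gripper_force: 0.0
time_s: 66.25
tcp_pos: [0.4363, 0.0988, 0.2573]
eef_rot: [-180.0, -0.0, 3.8]
contact_force: [0.1, -0.0, -0.2]
gripper_width: 0.0484
gripper_force: 0.0
time_s: 67.05
tcp_pos: [0.4284, 0.2178, 0.2568]
eef_rot: [-180.0, -0.0, 3.9]
contact_force: [-0.1, -0.4, 0.8]
gripper_width: 0.0478
gripper_force: 0.0
top
0.6172 -0.1626 0.1198 145 (np.float64(313.6), np.float64(158.8))
0.6068 -0.0769 0.1199 150 (np.float64(284.7), np.float64(166.7))
0.5995 0.0067 0.12 153 (np.float64(256.2), np.float64(173.5))
0.53 -0.1634 0.1199 151 (np.float64(319.4), np.float64(188.2))
0.5244 -0.0813 0.1203 161 (np.float64(291.1), np.float64(194.4))
0.5203 0.0015 0.1202 162 (np.float64(262.2), np.float64(200.2))
bottle 673 [ 0.7441 -0.2594  0.1553]
bottle 673 [ 0.7441 -0.2597  0.1522]
scene
0.5199 0.0011 0.1199 108 (np.float64(250.2), np.float64(190.6))
0.5995 0.0062 0.1201 112 (np.float64(273.0), np.float64(201.4))
0.5404 -0.0179 0.0744 44 (np.float64(252.1), np.floa
[... 586 characters left out ...]
4  0.1722]
yellow 0.4742 -0.405 0.1205 57 (np.float64(144.1), np.float64(284.0))
top 0.4639 -0.3982 0.1546 41 (np.float64(411.3), np.float64(196.2))
top 0.7316 -0.2472 0.0706 38 (np.float64(332.3), np.float64(123.4))
top 0.6301 0.2094 0.0752 159 (np.float64(187.0), np.float64(177.3))
top 0.4795 -0.3878 0.0755 63 (np.float64(396.6), np.float64(196.6))
top 0.4445 -0.407 0.0754 81 (np.float64(405.9), np.float64(207.4))
scene 0.4745 -0.4051 0.1456 136 (np.float64(141.8), np.float64(279.8))
scene 0.6294 0.2092 0.0748 90 (np.float64(312.6), np.float64(174.1))
scene 0.4769 -0.4157 0.0757 298 (np.float64(145.8), np.float64(294.9))
scene 0.7712 -0.2931 0.0725 46 (np.float64(264.9), np.float64(321.3))
```

View pics/final.png

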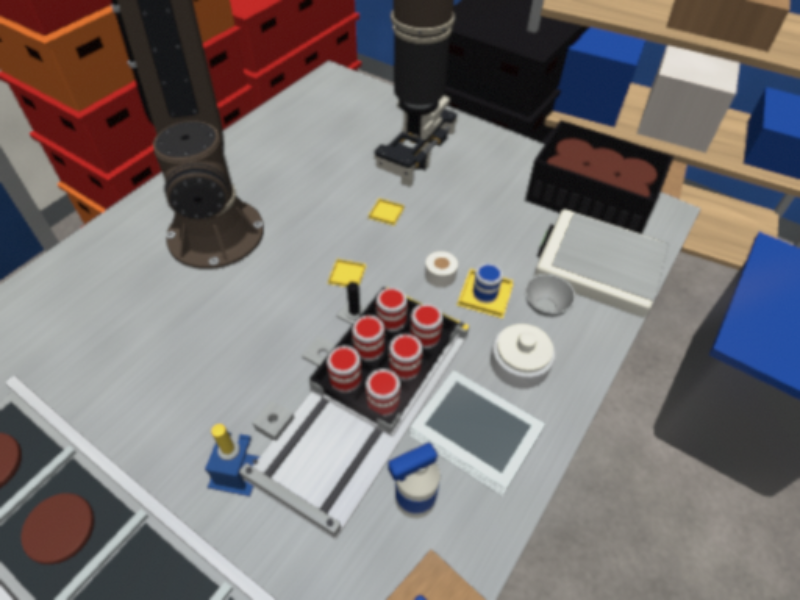

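The final picture shows six red tins in the crate at the stop (about (385,355)), blue tin in the tray (488,283) and the pin upright in the rest (225,440), with the arm clear.

```bash
python3 -c "
from plant import r
print(r.close_job())"
```

```text
the job is handed in; nothing more can be done
None
```

The job is handed in at about 67 s of the 184 s, with no verdict returned: in the last pictures all five red bench tins stand in crate cells beside the packed one, the blue tin stands in the hold tray, the pin hangs upright in the rest's slot, the carriage is against the end stop, and the other things look undisturbed (only the sanitiser's position was measured).

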